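# Set the purge valve for a sample bottle

### The arm

A 6-joint arm with a two-finger parallel gripper is mounted at the origin on the work surface. World frame = base frame: x ahead of the robot, y to its left, z up, the work surface at z = 0. Lengths are in m, angles in rad, forces in N, time in s.
With the tool pointing down it reaches from about 0.425 to 1.125 m from the base axis. Payload 14.9 kg.
Tool frame: the origin (TCP) lies at the very end of the fingers, on their centre line; the grasp point (between the pads) lies 19 mm behind it; x points along the fingers, z is the direction in which the jaws open and shut, and the axes are right-handed (so a half turn about x gives the same grasp; the last joint's range is limited). The gripper opens to 91 mm and grips with 3 to 60 N. Pads are 32 mm wide; open, the fingers measure 118 mm over their backs; the gripper's body (76 mm by 178 mm) begins 60 mm behind the grasp point.
Start: joints at [-1.193, 0.379, 1.734, -0, 1.028, -0.033], TCP at [0.28, -0.642, 0.214] pointing down, gripper open.
Joint ranges: [-2.77, 2.77], [-0.74, 2.19], [0, 2.66], [-1.06, 4.2], [0.31, 2.87], [-3.08, 3.08]. Speed limits (rad/s): [1.89, 1.89, 2.39, 3.14, 3.14, 3.14].

### API

Orientations are given as a rotation vector (axis times angle).
In Python, from rig import bot, snapshot, order, trace gives the robot as it stands. The module is installed in compiled form; this text tells all that it offers.
- The arm moves only by the shell command python3 -m inch 'ROWS'. ROWS is JSON, a list of rows, each an object of numbers: "fingers": the opening, from 0 (shut) to 1 (fully open); "x", "y", "z": the shift along the tool's x, y, z in mm; "yaw": the turn about the tool's x in degrees. In form: [{"fingers": .., "x": .., "y": .., "z": .., "yaw": ..}, ...]. A call has 1 to 20 rows; each row shifts and turns the commanded pose from where the row before left it, along the tool's axes as they then stand; what a row does not reach is not made up. A row lasts 1/12 s, in which the tool goes at most 41.7 mm and 7.16 degrees, less where a joint would pass 70% of its speed; a pose out of reach is approached as far as the arm can. A call with a gripper value outside its range is refused whole. The fingers move at their own pace and stop on an object; the grip force is fixed at half the most. Time passes only in rows, so rows that do not move let the fingers close. It gives the time, the measured TCP pose, the force and the opening at its end, in the units of the state.
- bot.get_state(): the state, without advancing time (a new reading comes with each control period).
- snapshot(name): name is "scene" or "top" or "wrist"; returns a dict with "pixels" (420x560x3 uint8, red, green, blue), "fx", "fy", "cx", "cy" (pixels), "rvec" (rotation vector, rad) and "tvec" (3), from world to camera coordinates, as OpenCV has them. Camera axes: x right, y down, z forward; pixel columns grow to the right and rows downward; lengths in m; the calibration is good to about 2 mm. A picture is of the moment at which its call begins. There is no depth.
- order.hand_in(): hands the job in, once; it reports no verdict.
Trained networks look in a picture, given as the dict that the camera call returned (one of the last four; its "shot" number tells which), for a name from the list of things; names that differ only in an ending like _2 or _b are one class to them, and where a whole thing is asked for, a point or a joint stands for the part that bears it (a point fixed in the world has none). Each returns a list of dicts, best first, with "confidence" (0 to 1); they miss things now and then, are a little off and sometimes report something else, mostly with a low value. They report only what shows in the picture. A call takes as long as a camera call.
- trace(picture, target): "region" (420x560 bool, what is visible of it) and "box" ([left, top, right, bottom] in pixels, round what is visible of it).
The state is a dict: "t": time; "q": joint angles; "joint_vel": joint speeds; "joint_efforts": joint torques, N m; "tcp_pos": TCP position; "tool_rot": TCP orientation; "wrist_force": force on the tool from outside, world axes, zero at the start; "torque": the same for the moment, N m; "opening": finger opening in m.
Only numpy, scipy, OpenCV 4.12 (cv2) and the standard library are available. Lean on these libraries where they do the work, as an engineer would, in place of code of your own. Each camera call takes 0.05 s, during which the arm holds its last target.

### The job

Lay the blue-capped sample bottle gently on its side in the white V-saddles of the purge cradle, foot end towards the cradle's blue end plate, and let go of it. Then take the valve wheel by its black crank handle, close the valve fully to its stop (clockwise from above), back it off exactly two full turns, and finish still gripping the handle there, without letting go. Leave the other bottles and the jar as they are.

Things in the scene. Friction and masses are not known exactly. Their poses are not given: they have to be found in the camera images.
- bottle: Aluminium bottle to lay down, the only one with a blue cap: 50 mm diameter, 125 mm tall; straight to 88 mm, shoulder to a 22 mm neck, cap 28 mm wide from 105 mm up. 80 to 170 g. Origin: centre of its foot, +z along its axis to the cap. Starts upright on the bench, in one of three places shared with the small bottles.
- bottle_mid (a point): Point on the bottle's axis 60 mm above its foot, on the straight cylinder; a good place to grip.
- bottle_cap (a point): Top centre of the bottle's blue cap.
- cradle: Fixed cradle: steel base 165 x 80 x 8 mm, two white V-saddles 10 mm thick at x = -38 and +22 mm, 54 mm wide, tops at most 49 mm above the bench; blue end plate 56 mm wide, inner face at x = -72 mm, top 68 mm high. Origin at bench height; +x runs along the lying bottle from foot to cap (robot's left, +y, within 0.3 rad), +z up. Nothing stands at the +x end.
- cradle_rest (a point): Where bottle_mid lies when the bottle rests properly in the saddles: above the cradle's origin, 55 mm above the bench. The foot is then 12 mm from the end plate.
- valve_base: Fixed gas valve: grey round flange 170 mm across, 10 mm thick, brass body, copper pipes. Origin at bench height on the stem axis, +z up. A red radial mark on the flange's edge, at its -x side, shows where the crank handle stands when the valve is shut (and at every whole turn open). Wheel: blue, level, 112 mm across, rim 12 mm thick, its centreline 96 mm above the bench.
- valve (a joint): Wheel angle, rad: 0 = shut against a hard stop, growing as it opens (anticlockwise from above), 6.283 per turn, at most 22. Starts between 1.2 and 5.0, under one turn open. Stiff: 0.12 N m, about 2.5 N at the handle; stays where left. The handle's direction from the stem, counted anticlockwise from the valve_base's -x axis, equals this value.
- valve_axis (a point): Point on the vertical stem axis, 136 mm above the bench, level with handle_mid; centre of the circle that the handle follows.
- handle: Crank handle: black upright grip on the wheel's rim, 50 mm from the stem axis. It spins freely on its own upright pin, so fingers need not turn while leading it round. 22 mm diameter, 52 mm tall, from 106 to 158 mm above the bench; origin at the centre of its underside. Its own yaw means nothing.
- handle_mid (a point): Middle of the handle, on its axis, 136 mm above the bench; grip it here from above.
- small_a: Bystander: small aluminium bottle with a white cap, 40 mm diameter, 95 mm tall, upright; origin at its foot. Leave alone.
- small_b: Bystander: a second such small bottle with a white cap, 40 mm diameter, 95 mm tall, upright; origin at its foot. Leave alone.
- jar: Bystander: amber jar with a black lid, 52 mm diameter, 70 mm tall, upright; origin at its foot. Leave alone.

How it is judged:
On the way, in this order (a step that is already met when the one before it is completed fails the run):
1. the bottle lies in the cradle's saddles, foot towards the end plate, let go and at rest (angle between bottle's own z axis and vertical between 1.4 and 1.74 rad and angle between the z axis of bottle and the x axis of cradle, either way round below 0.17 rad and x of bottle_cap in the frame of cradle above 0.03 m and distance between bottle_mid and cradle_rest below 0.022 m and contact force between bottle and cradle above 0.2 N and contact force between the fingers and bottle below 0.1 N and linear speed of bottle below 0.03 m/s), for 0.3 s.
2. the valve is closed to its stop by the crank handle (value of joint valve below 0.08 rad and contact force between the fingers and handle above 1 N), for 0.15 s.
At the end, for the whole second after the job is handed in: The bottle lies released in the saddles within 22 mm and 10 degrees, foot to the end plate; the valve is still, two turns open within 0.2 rad; the fingers grip the handle within 30 mm of its middle with over 3 N; the bystanders stand (all of step 1 and value of joint valve between 12.366 and 12.766 rad and velocity of joint valve between -0.1 and 0.1 rad/s and contact force between the fingers and handle above 3 N and distance between the grasp point and handle_mid below 0.03 m and angle between each of small_a, small_b, jar's own z axis and vertical below 0.1 rad); the arm keeps its last pose, push and grip.
It fails at once if a bystander is pushed more than 25 mm or tipped over (distance of any of small_a, small_b, jar from where it was at the start of the episode above 0.025 m or angle between any of small_a, small_b, jar's own z axis and vertical above 0.5 rad).
It fails at once if the bottle is dropped or knocked about (linear speed of bottle above 0.8 m/s and contact force between the fingers and bottle below 0.1 N).
It also fails if it takes over 72 s, if anything falls off the work surface, if the arm or the gripper's body presses on something with over 40 N, if the wrist force passes 120 N, or if a joint passes its speed limit or range.

## Working session

There is one attempt and no reset: what is moved stays moved. The work goes in short steps, Python scripts to look and compute and a shell command to move; the robot and the scene stay as the last step left them, time stands still between calls to the robot, and variables do not carry over. Pictures are saved under pics/ and viewed, and the job is handed in when it is done.

```bash
mkdir -p pics; ls
cat > h.py <<'E'
import numpy as np, cv2
from rig import bot, snapshot, order, trace
def save(p,n): cv2.imwrite('pics/'+n+'.png',p['pixels'][:,:,::-1])
def KRt(p):
    K=np.array([[p['fx'],0,p['cx']],[0,p['fy'],p['cy']],[0,0,1.]])
    R=cv2.Rodrigues(np.array(p['rvec'],float))[0]; return K,R,np.array(p['tvec'],float).ravel()
def onplane(p,u,v,z):
    K,R,t=KRt(p); d=R.T@np.linalg.solve(K,[u,v,1.]); c=-R.T@t
    return c+d*(z-c[2])/d[2]
def proj(p,X):
    K,R,t=KRt(p); X=np.atleast_2d(X); c=X@R.T+t; q=c@K.T; return q[:,:2]/q[:,2:]
E
python3 - <<'E'
from h import *
print(bot.get_state())
for n in ['scene','top','wrist']:
    p=snapshot(n); save(p,n+'0'); K,R,t=KRt(p); print(n,-R.T@t, K[0,0],R[2])
    for o in ['bottle','cradle','valve_base','handle','small_a','jar']:
        for r in trace(p,o)[:3]: print(o,r['confidence'],r['box'],int(r['region'].sum()))
E
```

```text
pics
{'t': 0.0, 'q': array([-1.19332378e+00,  3.79391439e-01,  1.73480225e+00,  3.41093264e-06,
        1.02846645e+00, -3.32729870e-02]), 'joint_vel': array([ 0.00103078,  0.00158979, -0.00032351, -0.0010769 , -0.00053714,
       -0.00048989]), 'joint_efforts': array([ 2.97690909e-03, -7.63718319e+01, -4.34369659e+01,  6.50295778e-02,
        4.23778966e-02, -1.32170144e-04]), 'tcp_pos': array([ 0.27937025, -0.64139838,  0.21328959]), 'tool_rot': array([ 0.90216524,  1.37686076, -0.90115046]), 'wrist_force': array([-0.07355856, -0.38374879, -0.29319435]), 'torque': array([-0.03551239,  0.01383292,  0.02234002]), 'opening': 0.09104981791826833}
scene [1.26595909 0.38731484 0.60003236] 403.9486538671061 [-0.75699973 -0.38496411 -0.52797163]
bottle 0.68 [407.8, 214.6, 439.6, 269.2] 1173
cradle 0.88 [264.4, 209.0, 327.7, 248.6] 1436
valve_base 0.79 [163.7, 165.8, 226.8, 228.4] 2722
handle 0.55 [171.6, 163.9, 180.1, 187.5] 149
small_a 0.8 [357.5, 252.0, 382.3, 300.5] 794
small_a 0.65 [394.9, 202.1, 414.8, 239.1] 581
jar 0.98 [213.6, 233.2, 238.4, 271.0] 793
top [0.4312489  0.04902042 0.97062291] 382.510165358451 [ 0.1178993  -0.03929659 -0.99224772]
bottle 0.8 [121.8, 209.0, 154.3, 232.9] 606
cradle 0.61 [245.1, 186.8, 283.6, 260.2] 2126
cradle 0.35 [360.0, 162.4, 411.7, 216.9] 1179
valve_base 0.78 [341.9, 163.9, 405.6, 232.0] 3564
valve_base 0.44 [147.9, 252.7, 172.0, 271.6] 311
small_a 0.89 [145.0, 256.7, 169.2, 272.1] 295
small_a 0.72 [160.5, 161.5, 183.6, 177.7] 319
small_a 0.45 [379.8, 164.1, 393.8, 177.3] 126
jar 0.72 [282.8, 131.8, 306.0, 153.8] 414
wrist [ 0.34224689 -0.61531937  0.38453509] 305.94326309932444 [-0.22492803 -0.0978398  -0.96945075]
```

Run:
```python
import cv2
for n in ['scene0','top0']:
    i=cv2.imread(f'pics/{n}.png')
    c=i[130:330,100:480] if n=='scene0' else i[110:300,90:430]
    cv2.imwrite(f'pics/{n}c.png',cv2.resize(c,None,fx=2,fy=2,interpolation=cv2.INTER_CUBIC))
```

```text
(no output)
```

View pics/scene0c.png

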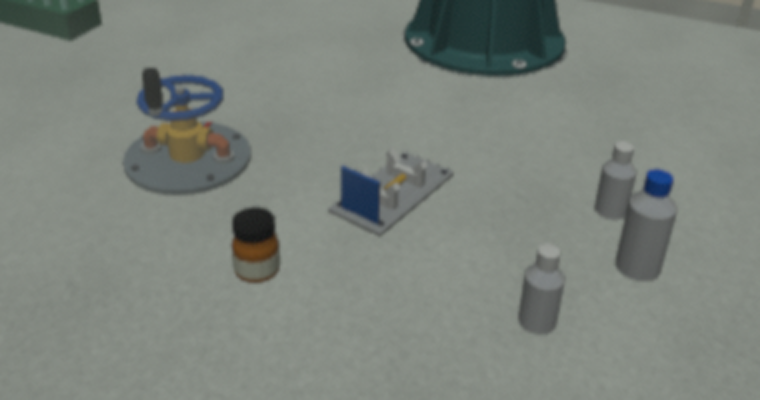

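View pics/top0c.png

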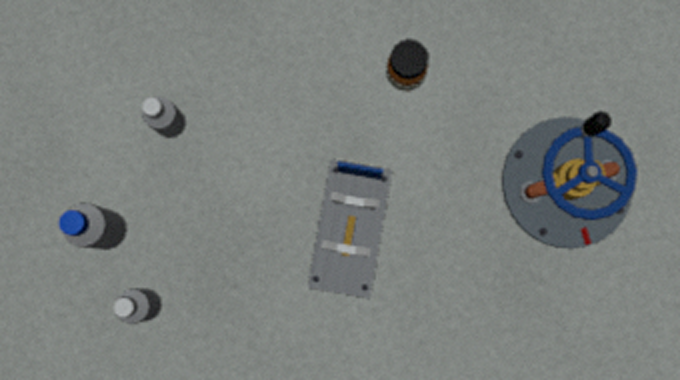

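View pics/top0.png

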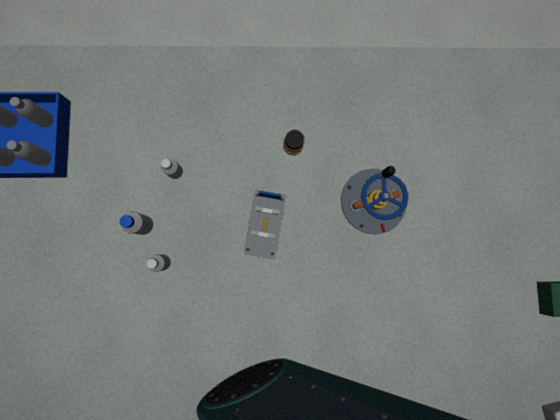

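View pics/wrist0.png

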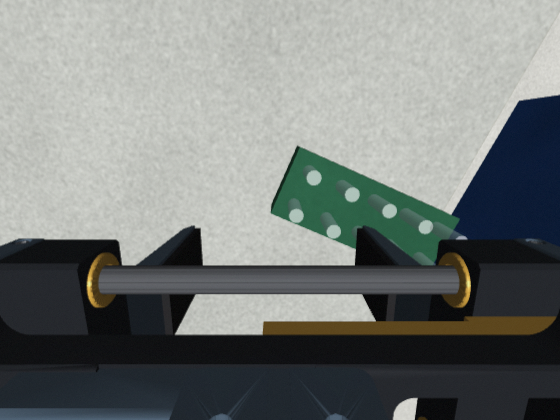

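Run:
```python
from h import *
p=snapshot('top'); s=snapshot('scene')
for n,u,v,z in [('imgR',400,210,0),('imgL',200,210,0),('imgT',280,110,0)]: print(n,onplane(p,u,v,z))
# top crop: full = 90+u/2,110+v/2
f=lambda u,v:(90+u/2,110+v/2)
pts=dict(cap=(73,222,.125),smallA=(151,106,.095),smallB=(124,306,.095),jar=(410,52,.07),flange=(568,183,.01),red=(586,237,.01),wheel=(591,172,.096),handletop=(597,125,.158),
 plateL=(338,163,.068),plateR=(384,170,.068),sad1=(355,201,.049),sad2=(346,248,.049),c1=(310,287,.008),c2=(369,297,.008))
for k,(u,v,z) in pts.items(): print(k,onplane(p,*f(u,v),z).round(4))
g=lambda u,v:(100+u/2,130+v/2)
print('SCENE')
for k,(u,v,z) in dict(cap=(658,176,.125),capA=(548,250,.095),capB=(624,148,.095),jar=(254,217,.07),hub=(183,94,.1),htop=(150,70,.158),foot=(641,272,0.0),pl1=(342,169,.068),pl2=(381,188,.068)).items(): print(k,onplane(s,*g(u,v),z).round(4))
```

```text
imgR [ 0.52681826 -0.29884079  0.        ]
imgL [0.53271781 0.2140215  0.        ]
imgT [0.79513182 0.00726427 0.        ]
cap [0.4973 0.3518 0.125 ]
smallA [0.6328 0.278  0.095 ]
smallB [0.4048 0.3034 0.095 ]
jar [ 0.7034 -0.0252  0.07  ]
flange [ 0.5484 -0.2291  0.01  ]
red [ 0.4792 -0.2491  0.01  ]
wheel [ 0.5506 -0.2319  0.096 ]
handletop [ 0.5939 -0.2211  0.158 ]
plateL [0.5683 0.0633 0.068 ]
plateR [0.5593 0.0086 0.068 ]
sad1 [0.5245 0.0435 0.049 ]
sad2 [0.4679 0.055  0.049 ]
c1 [0.4218 0.1005 0.008 ]
c2 [0.4082 0.0272 0.008 ]
SCENE
cap [0.5005 0.3553 0.125 ]
capA [0.634  0.2797 0.095 ]
capB [0.4104 0.308  0.095 ]
jar [ 0.6943 -0.0224  0.07  ]
hub [ 0.5492 -0.2232  0.1   ]
htop [ 0.602  -0.2245  0.158 ]
foot [0.5049 0.3622 0.    ]
pl1 [0.5659 0.0171 0.068 ]
pl2 [0.5798 0.0746 0.068 ]
```

```bash
cat >> h.py <<'E'
def tool():
    s=bot.get_state(); R=cv2.Rodrigues(np.array(s['tool_rot']))[0]; return s,R,np.array(s['tcp_pos'])
def go(target):
    s,R,p=tool(); return (R.T@(np.array(target)-p)*1000).round(1)
def yaws(ang):
    # yaw deg turning jaw axis (tool z) to world heading ang rad (mod pi)
    s,R,p=tool(); a=np.arctan2(R[1,2],R[0,2]); d=(ang-a+np.pi/2)%np.pi-np.pi/2
    sign=np.sign(R[2,0]); return np.degrees(d)*sign  # yaw about tool x; tool x down => negative of world
E
python3 - <<'E'
from h import *
s,R,p=tool(); print(R.round(4)); 
u=np.array([-.0566,.0115]);print(np.arctan2(-u[0],u[1]),np.degrees(yaws(0)))
print(yaws(np.radians(78.5)))
print(go([0.42,0.30,0.30]))
# tri: top/scene trace cradles region vs predicted outlines
t=snapshot('top');sc=snapshot('scene')
def cap_tri(a,b):
    A=[]
    for p,(x,y) in ((t,a),(sc,b)):
        K,Rm,tv=KRt(p);P=K@np.c_[Rm,tv];A+= [x*P[2]-P[0],y*P[2]-P[1]]
    X=np.linalg.svd(np.array(A))[2][-1];return X[:3]/X[3]
print(cap_tri((126.5,221),(429,218)),'cap top')
print(cap_tri((388.5,172.5),(175,165)),'handle top')
print(cap_tri((385.5,196),(191.5,177)),'hub')
E
```

```text
[[-0.      0.9168  0.3993]
 [ 0.      0.3993 -0.9168]
 [-1.      0.     -0.    ]]
1.3703447492939969 -3808.175670417137
35.03479605687854
[ -86.   504.8 -807.3]
[0.49726217 0.35407613 0.12239799] cap top
[ 0.59666405 -0.22546736  0.15434489] handle top
[ 0.54830021 -0.22772037  0.09937168] hub
```

```bash
python3 -m inch '[{"yaw":7,"x":-18},{"yaw":7,"x":-18},{"yaw":7,"x":-18},{"yaw":7,"x":-18},{"yaw":7,"x":-18}]'
python3 - <<'E'
from h import *
print(tool()[1].round(3), go([0.60,-0.1,0.30]))
E
```

```text
[[-0.     0.917  0.399]
 [ 0.     0.399 -0.917]
 [-1.     0.    -0.   ]] [ -86.1  510.1 -368.7]invalid input
```

```bash
python3 -m inch '[{"fingers":1,"x":-18,"y":0,"z":0,"yaw":7},{"fingers":1,"x":-18,"y":0,"z":0,"yaw":7},{"fingers":1,"x":-18,"y":0,"z":0,"yaw":7},{"fingers":1,"x":-18,"y":0,"z":0,"yaw":7},{"fingers":1,"x":-18,"y":0,"z":0,"yaw":7}]'
python3 - <<'E'
from h import *
print(tool()[1].round(3), go([0.60,-0.1,0.30]))
E
```

```text
t: 1.67
tcp_pos: [0.2795, -0.6417, 0.3048]
tool_rot: [1.359, 1.105, -1.359]
wrist_force: [-0.1, -0.5, 0.3]
opening: 0.0912
[[-0.     0.979 -0.205]
 [ 0.    -0.205 -0.979]
 [-1.    -0.    -0.   ]] [   4.8  202.8 -595.8]
```

```bash
python3 -m inch '[{"fingers":1,"x":0,"y":13,"z":-37,"yaw":0},{"fingers":1,"x":0,"y":13,"z":-37,"yaw":0},{"fingers":1,"x":0,"y":13,"z":-37,"yaw":0},{"fingers":1,"x":0,"y":13,"z":-37,"yaw":0},{"fingers":1,"x":0,"y":13,"z":-37,"yaw":0},{"fingers":1,"x":0,"y":13,"z":-37,"yaw":0},{"fingers":1,"x":0,"y":13,"z":-37,"yaw":0},{"fingers":1,"x":0,"y":13,"z":-37,"yaw":0},{"fingers":1,"x":0,"y":13,"z":-37,"yaw":0},{"fingers":1,"x":0,"y":13,"z":-37,"yaw":0},{"fingers":1,"x":0,"y":13,"z":-37,"yaw":0},{"fingers":1,"x":0,"y":13,"z":-37,"yaw":0},{"fingers":1,"x":0,"y":13,"z":-37,"yaw":0},{"fingers":1,"x":0,"y":13,"z":-37,"yaw":0},{"fingers":1,"x":0,"y":13,"z":-37,"yaw":0},{"fingers":1,"x":0,"y":13,"z":-37,"yaw":0}]'
python3 - <<'E'
from h import *
print(tool()[1].round(3), go([0.47,0.36,0.30]), go([0.47,0.05,0.30]))
p=snapshot('wrist');save(p,'w1')
E
```

```text
t: 3.0
tcp_pos: [0.6018, -0.101, 0.3042]
tool_rot: [1.355, 1.108, -1.355]
wrist_force: [0.3, -0.7, 0.5]
opening: 0.0912
[[ 0.     0.98  -0.199]
 [-0.    -0.199 -0.98 ]
 [-1.     0.     0.   ]] [   4.1 -220.7 -425.6] [   4.1 -159.1 -121.8]
```

View pics/w1.png

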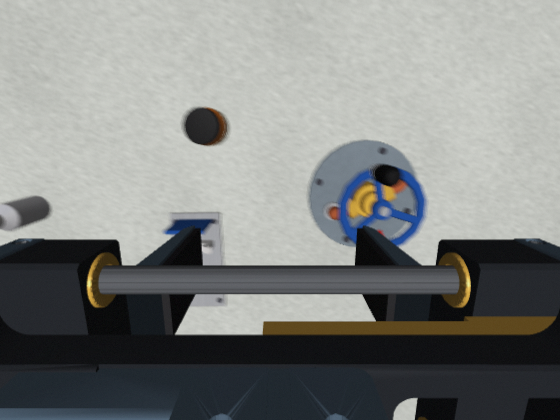

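```bash
python3 -m inch '[{"fingers":1,"x":0,"y":-28,"z":-25,"yaw":0},{"fingers":1,"x":0,"y":-28,"z":-25,"yaw":0},{"fingers":1,"x":0,"y":-28,"z":-25,"yaw":0},{"fingers":1,"x":0,"y":-28,"z":-24,"yaw":0},{"fingers":1,"x":0,"y":-28,"z":-22,"yaw":0},{"fingers":1,"x":0,"y":-28,"z":0,"yaw":0},{"fingers":1,"x":0,"y":0,"z":0,"yaw":0}]'
python3 - <<'E'
from h import *
print(go([0.47,0.36,0.30]))
p=snapshot('wrist');save(p,'w2');import pickle;pickle.dump(p,open('w2.pkl','wb'))
for o in ['cradle','jar']:
    for r in trace(p,o)[:2]: print(o,r['confidence'],r['box'])
E
```

```text
t: 3.63
tcp_pos: [0.4568, 0.0505, 0.3036]
tool_rot: [1.353, 1.11, -1.354]
wrist_force: [0.9, -0.2, -0.7]
opening: 0.0913
[   3.7  -47.9 -306.1]
cradle 0.74 [245.5, 93.3, 300.0, 208.2]
cradle 0.54 [7.1, 176.3, 99.4, 224.6]
jar 0.86 [278.4, 2.6, 317.2, 15.4]
```

View pics/w2.png

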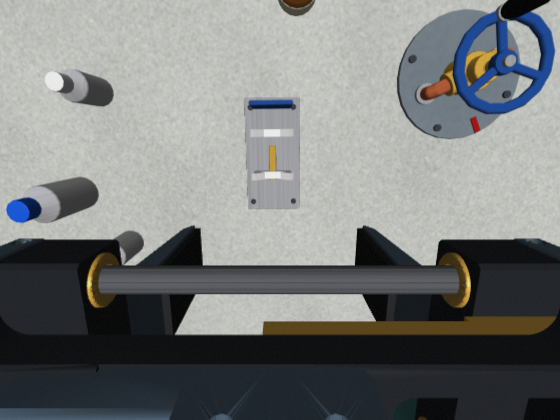

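Run:
```python
import cv2
i=cv2.imread('pics/w2.png')
cv2.imwrite('pics/w2c.png',cv2.resize(i[85:220,210:340],None,fx=4.4,fy=4.4,interpolation=cv2.INTER_CUBIC))
cv2.imwrite('pics/w2v.png',cv2.resize(i[0:150,380:560],None,fx=4,fy=4,interpolation=cv2.INTER_CUBIC))
```

```text
(no output)
```

View pics/w2c.png

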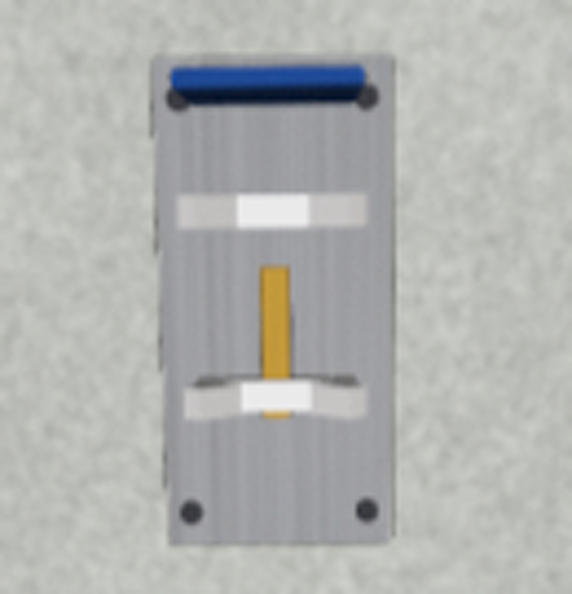

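View pics/w2v.png

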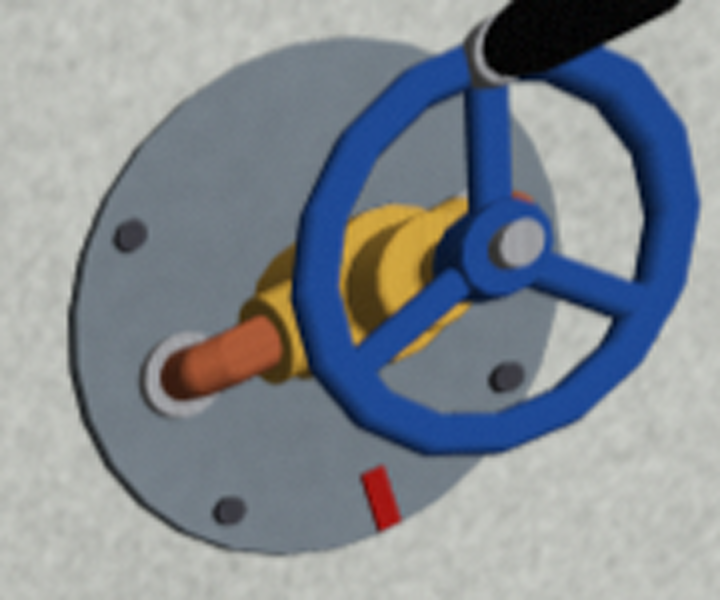

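Run:
```python
from h import *
import pickle; p=pickle.load(open('w2.pkl','rb'))
f=lambda a:(210+a[0]/4.4,85+a[1]/4.4)
q=dict(bNL=(170,545,.008),bNR=(394,540,.008),bFL=(152,57,.008),bFR=(395,57,.008),plFL=(172,67,.068),plFR=(364,67,.068),s2L=(184,418,.049),s2R=(366,416,.049),s1L=(178,228,.049),s1R=(366,227,.049),yel1=(275,267,.008),b1=(191,512,.008),b2=(367,511,.008))
X={k:onplane(p,*f(v[:2]),v[2]) for k,v in q.items()}
for k in X: print(k,X[k].round(4))
mid=lambda a,b:(X[a]+X[b])/2
for a,b in (('bNL','bNR'),('bFL','bFR'),('plFL','plFR'),('s2L','s2R'),('s1L','s1R')):
    print(a,mid(a,b).round(4),np.linalg.norm(X[a]-X[b]).round(4),np.degrees(np.arctan2(*(X[a]-X[b])[[1,0]])).round(1))
d=mid('bNL','bNR')-mid('bFL','bFR');print('axis',np.degrees(np.arctan2(d[1],d[0])),np.linalg.norm(d))
d=mid('s2L','s2R')-mid('s1L','s1R');print('axis s',np.degrees(np.arctan2(d[1],d[0])),np.linalg.norm(d))
d=mid('s2L','s2R')-mid('plFL','plFR');print('axis p',np.degrees(np.arctan2(d[1],d[0])),np.linalg.norm(d))
g=lambda u,v:(380+u/4,v/4)
print('hub',onplane(p,*g(520,242),.104).round(4),'red',onplane(p,*g(381,498),.01).round(4),onplane(p,*g(374,468),.01).round(4),onplane(p,*g(390,526),.01).round(4), 'handle foot',onplane(p,*g(490,50),.106).round(4))
pts=[onplane(p,*g(u,v),.01) for u,v in((75,330),(110,180),(230,65),(345,38),(285,553),(200,530),(440,500))]
A=np.array([[2*a[0],2*a[1],1] for a in pts]);b=np.array([a[0]**2+a[1]**2 for a in pts]);c=np.linalg.lstsq(A,b,rcond=None)[0];print('flange',c[:2],np.sqrt(c[2]+c[0]**2+c[1]**2))
```

```text
bNL [0.4219 0.1039 0.008 ]
bNR [0.4079 0.0253 0.008 ]
bFL [0.583  0.0735 0.008 ]
bFR [ 0.5673 -0.0043  0.008 ]
plFL [0.5717 0.0637 0.068 ]
plFR [0.5609 0.01   0.068 ]
s2L [0.4705 0.0844 0.049 ]
s2R [0.4597 0.0277 0.049 ]
s1L [0.528  0.0734 0.049 ]
s1R [0.517  0.0168 0.049 ]
yel1 [0.5094 0.0477 0.008 ]
b1 [0.4322 0.094  0.008 ]
b2 [0.4202 0.0328 0.008 ]
bNL [0.4149 0.0646 0.008 ] 0.0798 79.9
bFL [0.5752 0.0346 0.008 ] 0.0793 78.6
plFL [0.5663 0.0368 0.068 ] 0.0547 78.6
s2L [0.4651 0.0561 0.049 ] 0.0578 79.2
s1L [0.5225 0.0451 0.049 ] 0.0577 78.9
axis 169.380884216484 0.1630477169998282
axis s 169.23889192951938 0.0584196986433014
axis p 169.25159382601436 0.10472052359152494
hub [ 0.5509 -0.2316  0.104 ] red [ 0.4806 -0.2486  0.01  ] [ 0.4917 -0.2465  0.01  ] [ 0.47   -0.2514  0.01  ] handle foot [ 0.6    -0.2231  0.106 ]
flange [ 0.55121301 -0.22890867] 0.0845841789113345
```

Run:
```python
from h import *
import pickle; p=pickle.load(open('w2.pkl','rb'))
print(onplane(p,22,210,.123), onplane(p,54,81,.093))
for X in [(0.499,.356,0.125),(0.499,.356,0.0),(.499,.356,.075)]: print(proj(p,X))
print(yaws(np.radians(79.3)),go([0.44,0.345,0.29]))
```

```text
[0.49870212 0.35013056 0.123     ] [0.63396315 0.2790254  0.093     ]
[[ 15.83155665 211.12425583]]
[[ 81.9198673  191.73260289]]
[[ 46.97147166 201.98717215]]
-0.7501290856029553 [  14.4  -79.2 -286. ]
```

```bash
python3 -m inch '[{"fingers":1,"x":0,"y":-10,"z":-36,"yaw":-0.8},{"fingers":1,"x":0,"y":-10,"z":-36,"yaw":0},{"fingers":1,"x":0,"y":-10,"z":-36,"yaw":0},{"fingers":1,"x":0,"y":-10,"z":-36,"yaw":0},{"fingers":1,"x":0,"y":-10,"z":-36,"yaw":0},{"fingers":1,"x":0,"y":-10,"z":-36,"yaw":0},{"fingers":1,"x":0,"y":-10,"z":-36,"yaw":0},{"fingers":1,"x":0,"y":-9,"z":-34,"yaw":0},{"fingers":1,"x":0,"y":0,"z":0,"yaw":0}]'
python3 - <<'E'
from h import *
p=snapshot('wrist');save(p,'w3');import pickle;pickle.dump(p,open('w3.pkl','wb'))
for o in ['bottle','bottle_cap','small_a']:
    for r in trace(p,o)[:2]: print(o,r['confidence'],r['box'])
E
```

```text
t: 4.53
tcp_pos: [0.4369, 0.3493, 0.3037]
tool_rot: [1.344, 1.117, -1.343]
wrist_force: [1.0, 0.5, -0.1]
opening: 0.0916
bottle 0.6 [246.3, 123.0, 287.9, 162.9]
bottle_cap 0.93 [247.0, 121.3, 284.7, 163.5]
small_a 0.9 [298.2, 181.4, 325.2, 219.4]
small_a 0.68 [290.9, 0.1, 323.6, 47.4]
```

View pics/w3.png

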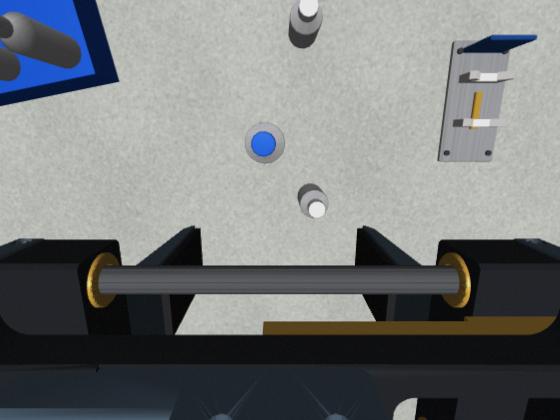

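Run:
```python
from h import *
import pickle; p=pickle.load(open('w3.pkl','rb'))
c=onplane(p,263.5,144,.125);print(c, onplane(p,265,143,.088),onplane(p,316,209,.095),onplane(p,308,6,.095),yaws(np.radians(79.3)))
for z in (.26,.052): print(go([c[0],c[1],z]))
```

```text
[0.4971467  0.35395856 0.125     ] [0.49723873 0.3538641  0.088     ] [0.4047672  0.30558336 0.095     ] [0.63203343 0.27888066 0.095     ] -0.008932279230208428
[ 43.6  57.4 -20.9]
[251.6  57.5 -21.1]
```

```bash
python3 -m inch '[{"fingers":1,"x":0,"y":29,"z":-11,"yaw":0},{"fingers":1,"x":0,"y":28.5,"z":-10,"yaw":0},{"fingers":1,"x":38,"y":0,"z":0,"yaw":0},{"fingers":1,"x":38,"y":0,"z":0,"yaw":0},{"fingers":1,"x":38,"y":0,"z":0,"yaw":0},{"fingers":1,"x":36,"y":0,"z":0,"yaw":0},{"fingers":1,"x":30,"y":0,"z":0,"yaw":0},{"fingers":1,"x":0,"y":0,"z":0,"yaw":0},{"fingers":1,"x":0,"y":0,"z":0,"yaw":0}]'
python3 - <<'E'
from h import *
print(go([.4972,.3539,.052]))
p=snapshot('wrist');save(p,'w4');p=snapshot('scene');save(p,'s4')
E
```

```text
t: 5.48
tcp_pos: [0.4967, 0.3534, 0.1235]
tool_rot: [1.344, 1.115, -1.348]
wrist_force: [0.0, -0.2, 0.9]
opening: 0.0914
[71.5  0.6 -0.7]
```

View pics/w4.png

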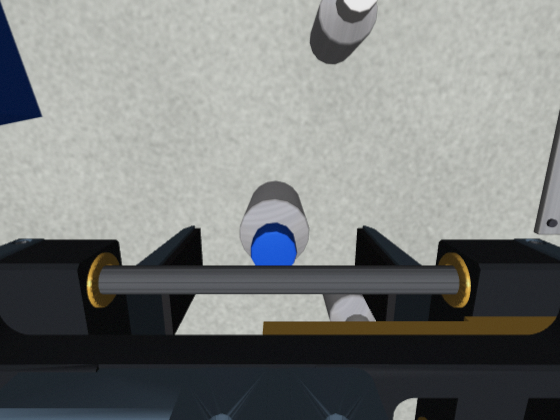

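View pics/s4.png

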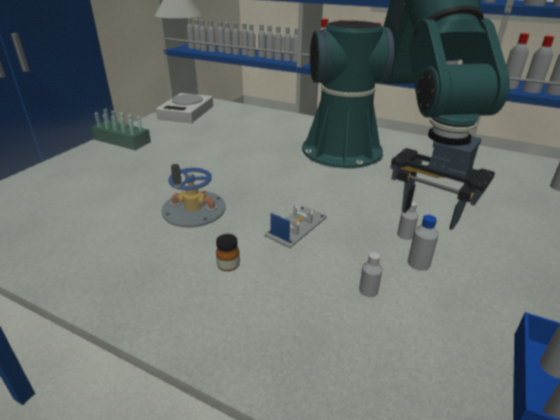

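```bash
python3 -m inch '[{"fingers":1,"x":25,"y":0,"z":0,"yaw":0},{"fingers":1,"x":25,"y":0,"z":0,"yaw":0},{"fingers":1,"x":21.5,"y":0,"z":0,"yaw":0},{"fingers":1,"x":0,"y":0,"z":0,"yaw":0},{"fingers":0.4,"x":0,"y":0,"z":0,"yaw":0},{"fingers":0,"x":0,"y":0,"z":0,"yaw":0},{"fingers":0,"x":0,"y":0,"z":0,"yaw":0},{"fingers":0,"x":0,"y":0,"z":0,"yaw":0},{"fingers":0,"x":0,"y":0,"z":0,"yaw":0},{"fingers":0,"x":0,"y":0,"z":0,"yaw":0},{"fingers":0,"x":0,"y":0,"z":0,"yaw":0}]'
python3 - <<'E'
from h import *
p=snapshot('wrist');save(p,'w5')
E
```

```text
t: 6.5
tcp_pos: [0.4968, 0.3549, 0.0528]
tool_rot: [1.345, 1.115, -1.344]
wrist_force: [-0.4, -0.9, 5.2]
opening: 0.0497
```

View pics/w5.png

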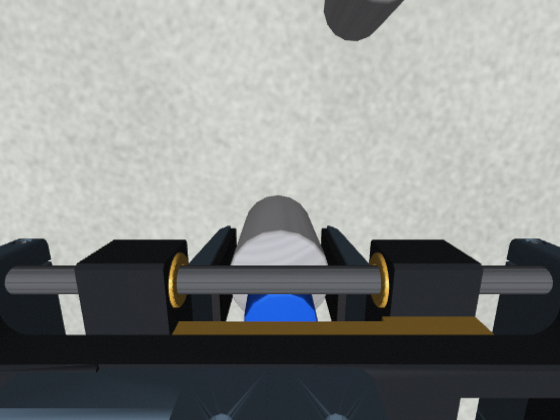

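```bash
python3 -m inch '[{"fingers":0,"x":-25,"y":0,"z":0,"yaw":0},{"fingers":0,"x":-35,"y":0,"z":0,"yaw":0},{"fingers":0,"x":-40,"y":0,"z":0,"yaw":0},{"fingers":0,"x":-40,"y":0,"z":0,"yaw":0},{"fingers":0,"x":0,"y":0,"z":0,"yaw":0}]'
python3 - <<'E'
from h import *
print(go([.6027,.0299,.20]),yaws(np.radians(79.3)))
p=snapshot('scene');save(p,'s6')
E
```

```text
t: 6.97
tcp_pos: [0.4996, 0.3568, 0.2001]
tool_rot: [1.353, 1.114, -1.336]
wrist_force: [1.8, 0.8, 0.2]
opening: 0.0494
[ -0.9 161.8 302.2] 0.04037567840598238
```

View pics/s6.png

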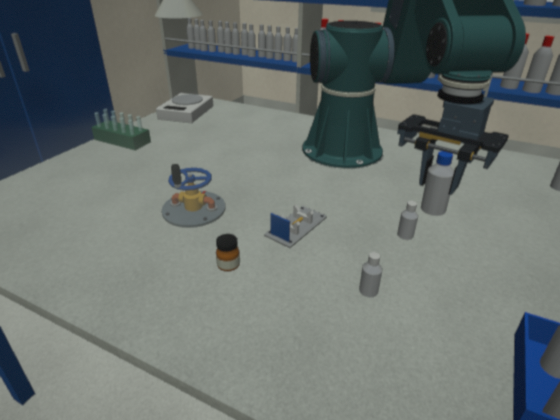

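```bash
python3 -m inch '[{"fingers":0,"x":0,"y":10,"z":20,"yaw":0},{"fingers":0,"x":0,"y":15,"z":28,"yaw":0},{"fingers":0,"x":0,"y":15,"z":28,"yaw":0},{"fingers":0,"x":0,"y":15,"z":28,"yaw":0},{"fingers":0,"x":0,"y":15,"z":28,"yaw":0},{"fingers":0,"x":0,"y":15,"z":28,"yaw":0},{"fingers":0,"x":0,"y":15,"z":28,"yaw":0},{"fingers":0,"x":0,"y":15,"z":28,"yaw":0},{"fingers":0,"x":0,"y":15,"z":28,"yaw":0},{"fingers":0,"x":0,"y":15,"z":28,"yaw":0},{"fingers":0,"x":0,"y":10,"z":18,"yaw":0},{"fingers":0,"x":0,"y":7,"z":12,"yaw":0},{"fingers":0,"x":0,"y":0,"z":0,"yaw":0},{"fingers":0,"x":0,"y":0,"z":0,"yaw":0}]'
python3 - <<'E'
from h import *
print(go([.6027,.0299,.094]),yaws(np.radians(79.3)))
p=snapshot('wrist');save(p,'w7')
E
```

```text
t: 8.18
tcp_pos: [0.5995, 0.028, 0.1915]
tool_rot: [1.345, 1.116, -1.347]
wrist_force: [0.3, 0.0, -2.0]
opening: 0.0497
[97.5  2.9 -2.5] -0.01807210370838071
```

View pics/w7.png

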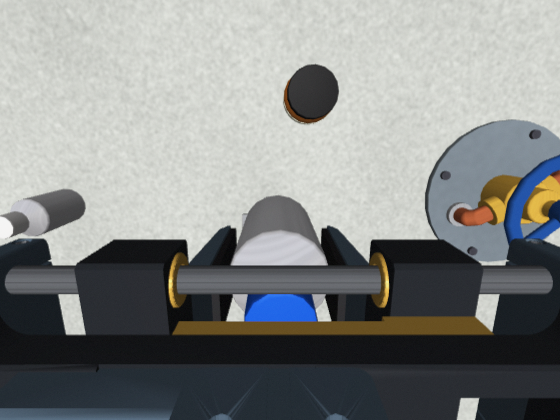

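```bash
python3 -m inch '[{"fingers":0,"x":25,"y":3,"z":-2.5,"yaw":0},{"fingers":0,"x":30,"y":0,"z":0,"yaw":0},{"fingers":0,"x":25,"y":0,"z":0,"yaw":0},{"fingers":0,"x":17,"y":0,"z":0,"yaw":0},{"fingers":0,"x":0,"y":0,"z":0,"yaw":0},{"fingers":0,"x":0,"y":0,"z":0,"yaw":0}]'
python3 - <<'E'
from h import *
print(go([.6027,.0299,.094]))
p=snapshot('scene');save(p,'s8'); i=p['pixels'][:,:,::-1][130:330,180:400]; cv2.imwrite('pics/s8c.png',cv2.resize(i,None,fx=3,fy=3))
E
```

```text
t: 8.73
tcp_pos: [0.6026, 0.0309, 0.095]
tool_rot: [1.343, 1.117, -1.346]
wrist_force: [-0.1, 0.9, 0.3]
opening: 0.0497
[1.  0.3 1. ]
```

View pics/s8c.png

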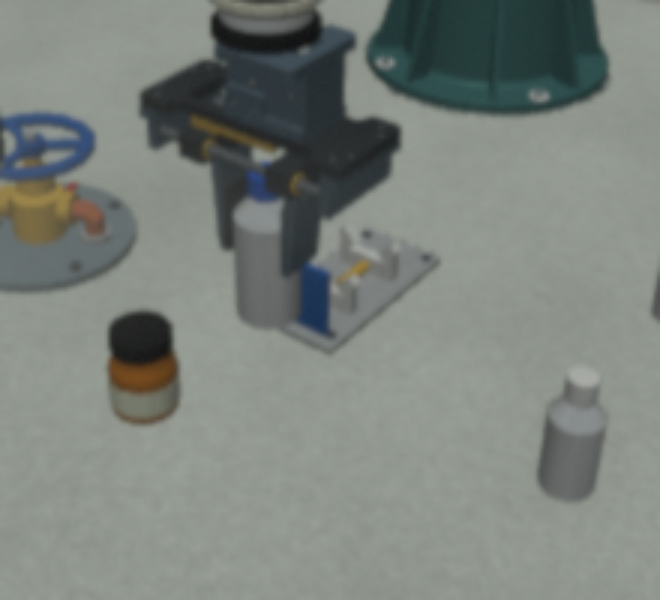

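```bash
python3 -m inch '[{"fingers":0,"x":0,"y":-6,"z":0,"yaw":0},{"fingers":0,"x":0,"y":-6,"z":0,"yaw":0},{"fingers":0,"x":-2,"y":-4.1,"z":0,"yaw":0},{"fingers":0,"x":-1.7,"y":-4.1,"z":0,"yaw":0},{"fingers":0,"x":-1.2,"y":-4.4,"z":0,"yaw":0},{"fingers":0,"x":-0.9,"y":-4.4,"z":0,"yaw":0},{"fingers":0,"x":-0.4,"y":-4.4,"z":0,"yaw":0},{"fingers":0,"x":0,"y":0,"z":0,"yaw":0}]'
python3 - <<'E'
from h import *
p=snapshot('scene');i=p['pixels'][:,:,::-1][130:290,200:360]; cv2.imwrite('pics/s9c.png',cv2.resize(i,None,fx=3.5,fy=3.5))
E
```

```text
t: 9.45
tcp_pos: [0.5717, 0.0363, 0.1034]
tool_rot: [1.348, 1.112, -1.341]
wrist_force: [6.1, 0.5, 0.8]
opening: 0.0497
```

View pics/s9c.png

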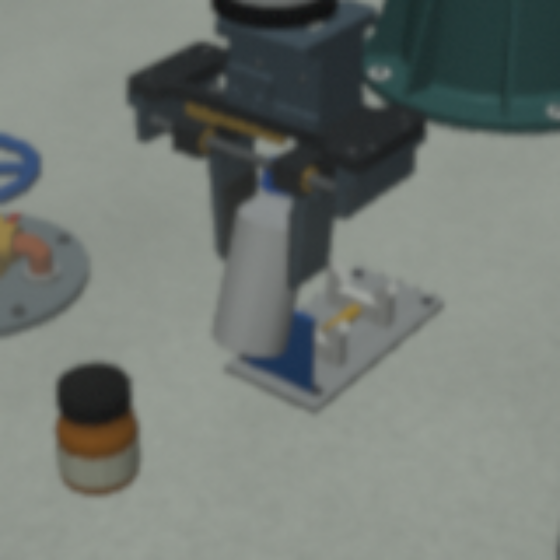

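```bash
python3 -m inch '[{"fingers":0,"x":-0.3,"y":-4.5,"z":0,"yaw":0},{"fingers":0,"x":0.4,"y":-4.5,"z":0,"yaw":0},{"fingers":0,"x":0.6,"y":-4.5,"z":0,"yaw":0},{"fingers":0,"x":1.1,"y":-4.3,"z":0,"yaw":0},{"fingers":0,"x":1.3,"y":-4.3,"z":0,"yaw":0},{"fingers":0,"x":1.8,"y":-4.1,"z":0,"yaw":0},{"fingers":0,"x":2.1,"y":-4,"z":0,"yaw":0},{"fingers":0,"x":2.5,"y":-3.7,"z":0,"yaw":0},{"fingers":0,"x":2.8,"y":-3.5,"z":0,"yaw":0},{"fingers":0,"x":0,"y":0,"z":0,"yaw":0}]'
python3 - <<'E'
from h import *
p=snapshot('scene');i=p['pixels'][:,:,::-1][130:290,200:360]; cv2.imwrite('pics/s10c.png',cv2.resize(i,None,fx=3.5,fy=3.5))
E
```

```text
t: 10.33
tcp_pos: [0.5342, 0.0432, 0.0906]
tool_rot: [1.347, 1.114, -1.343]
wrist_force: [2.3, 1.6, 6.2]
opening: 0.0491
```

View pics/s10c.png

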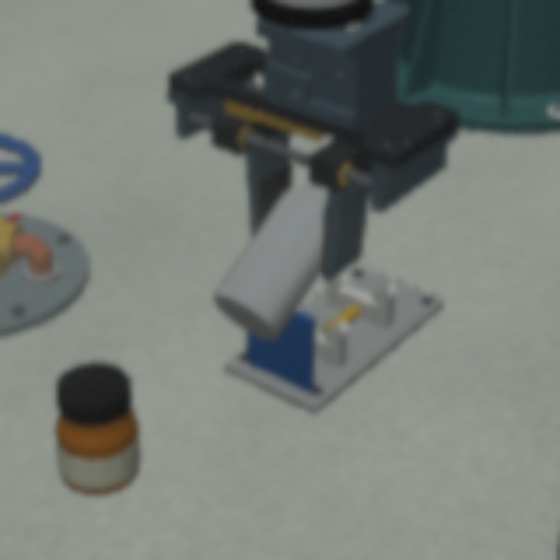

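```bash
python3 -m inch '[{"fingers":0,"x":3,"y":-3.2,"z":0,"yaw":0},{"fingers":0,"x":3.3,"y":-3,"z":0,"yaw":0},{"fingers":0,"x":3.6,"y":-2.6,"z":0,"yaw":0},{"fingers":0,"x":3.8,"y":-2.4,"z":0,"yaw":0},{"fingers":0,"x":3.5,"y":-1,"z":0,"yaw":0},{"fingers":0,"x":0,"y":0,"z":0,"yaw":0},{"fingers":0,"x":0,"y":0,"z":0,"yaw":0}]'
python3 - <<'E'
from h import *
p=snapshot('scene');i=p['pixels'][:,:,::-1][130:290,200:360]; cv2.imwrite('pics/s11c.png',cv2.resize(i,None,fx=3.5,fy=3.5))
p=snapshot('wrist');save(p,'w11')
E
```

```text
t: 10.97
tcp_pos: [0.5218, 0.0454, 0.0731]
tool_rot: [1.346, 1.115, -1.344]
wrist_force: [-2.2, 0.8, 3.9]
opening: 0.049
```

View pics/s11c.png

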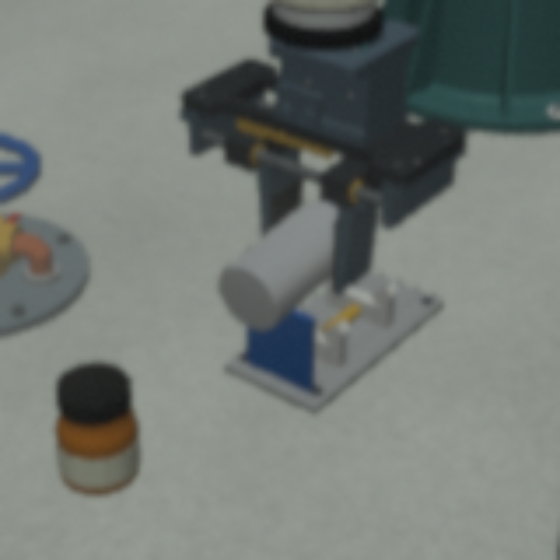

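View pics/w11.png

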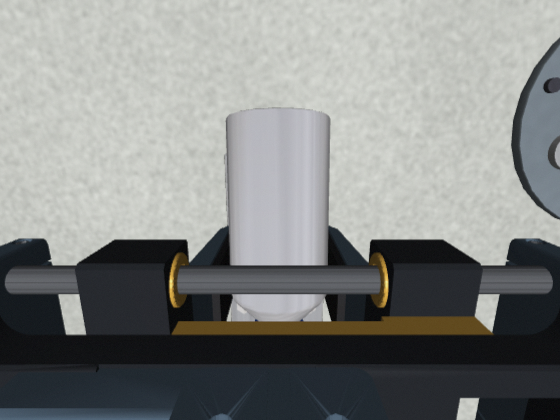

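Run:
```python
from h import *
p=snapshot('wrist'); s,R,t=tool()
O=np.array([.4905,.0512]);u=np.array([-.9825,.186]);w=np.array([.186,.9825])
for z in (.117,.112):
    X=onplane(p,278,108,z)[:2]; print('foot u',(X-O)@u,(X-O)@w,'h',(t[:2]-X)@u)
print('P u,w',(t[:2]-O)@u,(t[:2]-O)@w)
```

```text
foot u -0.11051419588260376 -0.0007768897485256938 h 0.07871388954054047
foot u -0.11091618795749107 -0.0007705756691192512 h 0.07911588161542779
P u,w -0.03180030634206329 0.00014735263615534003
```

```bash
python3 -m inch '[{"fingers":0,"x":-12,"y":0,"z":0,"yaw":0},{"fingers":0,"x":0,"y":-16,"z":0,"yaw":0},{"fingers":0,"x":0,"y":-18,"z":0,"yaw":0},{"fingers":0,"x":0,"y":-16,"z":0,"yaw":0},{"fingers":0,"x":0,"y":0,"z":0,"yaw":0},{"fingers":0,"x":12,"y":0,"z":0,"yaw":0},{"fingers":0,"x":12,"y":0,"z":0,"yaw":0},{"fingers":0,"x":6,"y":0,"z":0,"yaw":0},{"fingers":0,"x":0,"y":0,"z":0,"yaw":0},{"fingers":0,"x":0,"y":0,"z":0,"yaw":0}]'
python3 - <<'E'
from h import *
p=snapshot('scene');i=p['pixels'][:,:,::-1][130:290,200:360]; cv2.imwrite('pics/s12c.png',cv2.resize(i,None,fx=3.5,fy=3.5))
p=snapshot('wrist');save(p,'w12');s,R,t=tool()
O=np.array([.4905,.0512]);u=np.array([-.9825,.186]);w=np.array([.186,.9825])
print('P u,w',(t[:2]-O)@u,(t[:2]-O)@w)
E
```

```text
t: 11.95
tcp_pos: [0.4729, 0.0545, 0.0544]
tool_rot: [1.345, 1.115, -1.345]
wrist_force: [-0.1, -0.3, -0.9]
opening: 0.0492
P u,w 0.017700174663926954 8.41866922133435e-06
```

View pics/s12c.png

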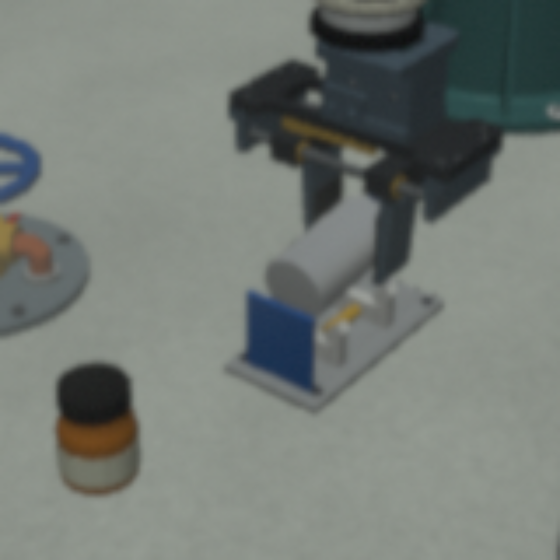

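View pics/w12.png

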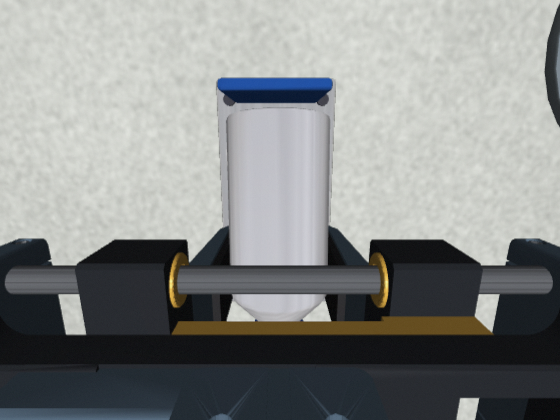

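```bash
python3 -m inch '[{"fingers":0,"x":0,"y":4,"z":0,"yaw":0},{"fingers":0,"x":0,"y":4,"z":0,"yaw":0},{"fingers":0,"x":0,"y":3,"z":0,"yaw":0},{"fingers":0,"x":0,"y":3,"z":0,"yaw":0},{"fingers":0,"x":0,"y":3,"z":0,"yaw":0},{"fingers":0,"x":0,"y":0,"z":0,"yaw":0}]'
python3 - <<'E'
from h import *
p=snapshot('scene');i=p['pixels'][:,:,::-1][130:290,200:360]; cv2.imwrite('pics/s13c.png',cv2.resize(i,None,fx=3.5,fy=3.5))
E
```

```text
t: 12.55
tcp_pos: [0.4857, 0.0516, 0.0529]
tool_rot: [1.341, 1.121, -1.352]
wrist_force: [-17.7, 7.7, 5.2]
opening: 0.0494
```

View pics/s13c.png

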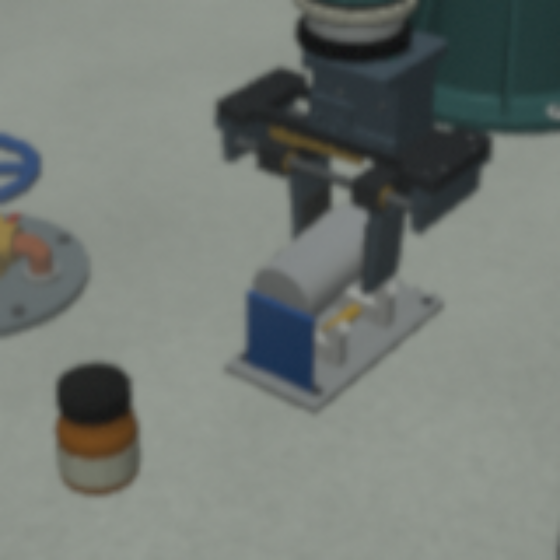

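```bash
python3 -m inch '[{"fingers":0,"x":-0.5,"y":3,"z":0,"yaw":0},{"fingers":0,"x":0,"y":3,"z":0,"yaw":0},{"fingers":0,"x":0,"y":3,"z":0,"yaw":0},{"fingers":0,"x":0,"y":3,"z":0,"yaw":0},{"fingers":0,"x":0,"y":0,"z":0,"yaw":0}]'
python3 - <<'E'
from h import *
s,R,t=tool()
O=np.array([.4905,.0512]);u=np.array([-.9825,.186]);w=np.array([.186,.9825])
print('P u,w',(t[:2]-O)@u,(t[:2]-O)@w)
p=snapshot('scene');i=p['pixels'][:,:,::-1][130:290,200:360]; cv2.imwrite('pics/s14c.png',cv2.resize(i,None,fx=3.5,fy=3.5))
E
```

```text
t: 13.02
tcp_pos: [0.492, 0.0501, 0.0515]
tool_rot: [1.335, 1.129, -1.36]
wrist_force: [-38.8, 21.4, 4.9]
opening: 0.0496
P u,w -0.0016526235267187346 -0.0008108983262036843
```

View pics/s14c.png

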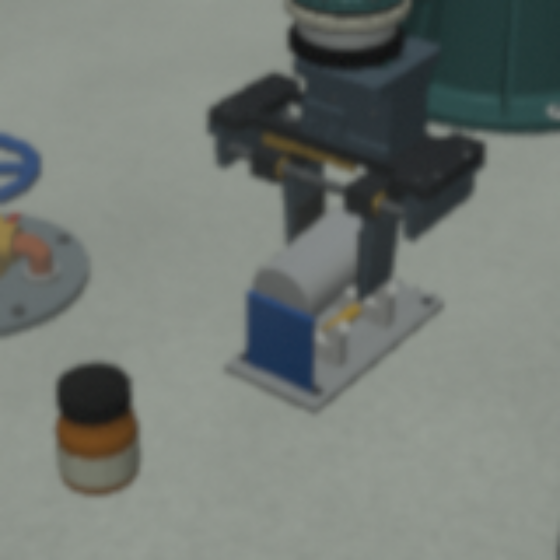

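```bash
python3 -m inch '[{"fingers":0,"x":0,"y":2.5,"z":0,"yaw":0},{"fingers":0,"x":0,"y":0,"z":0,"yaw":0},{"fingers":0,"x":0,"y":-5,"z":0,"yaw":0},{"fingers":0,"x":0,"y":-4,"z":0,"yaw":0},{"fingers":0,"x":0,"y":0,"z":0,"yaw":0},{"fingers":0,"x":0,"y":0,"z":0,"yaw":0}]'
python3 - <<'E'
from h import *
s,R,t=tool()
O=np.array([.4905,.0512]);u=np.array([-.9825,.186]);w=np.array([.186,.9825])
print('P u,w',(t[:2]-O)@u,(t[:2]-O)@w)
p=snapshot('wrist');save(p,'w15')
for z in (.097,):
  for v in (104,107,110): print((onplane(p,278,v,z)[:2]-O)@u)
E
```

```text
t: 13.57
tcp_pos: [0.4946, 0.0504, 0.0547]
tool_rot: [1.345, 1.116, -1.346]
wrist_force: [-5.5, 2.8, -0.4]
opening: 0.0493
P u,w -0.004176826103143791 -5.329313305210917e-05
-0.08453789663587649
-0.08340814105536032
-0.08227319895474938
```

View pics/w15.png

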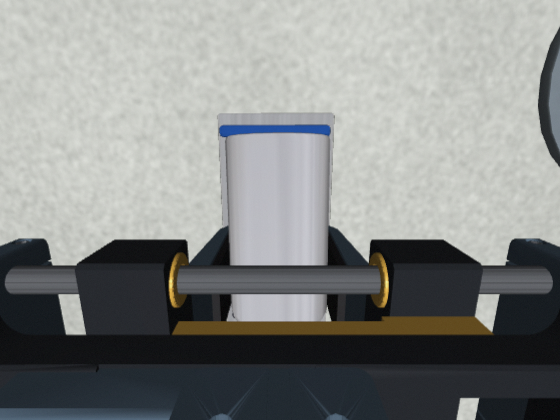

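```bash
python3 -m inch '[{"fingers":0,"x":0,"y":-3,"z":0,"yaw":0},{"fingers":0,"x":0,"y":0,"z":0,"yaw":0},{"fingers":0,"x":4,"y":0,"z":0,"yaw":0},{"fingers":0,"x":4,"y":0,"z":0,"yaw":0},{"fingers":0,"x":3,"y":0,"z":0,"yaw":0},{"fingers":0,"x":0,"y":0,"z":0,"yaw":0},{"fingers":0,"x":0,"y":0,"z":0,"yaw":0}]'
python3 - <<'E'
from h import *
s,R,t=tool()
O=np.array([.4905,.0512]);u=np.array([-.9825,.186]);w=np.array([.186,.9825])
print('P u,w',(t[:2]-O)@u,(t[:2]-O)@w)
p=snapshot('scene');i=p['pixels'][:,:,::-1][130:290,200:360]; cv2.imwrite('pics/s16c.png',cv2.resize(i,None,fx=3.5,fy=3.5))
E
```

```text
t: 14.2
tcp_pos: [0.4917, 0.0509, 0.0433]
tool_rot: [1.345, 1.116, -1.345]
wrist_force: [-0.3, -0.3, -0.3]
opening: 0.0495
P u,w -0.0012730996390341333 -9.250322431101097e-05
```

View pics/s16c.png

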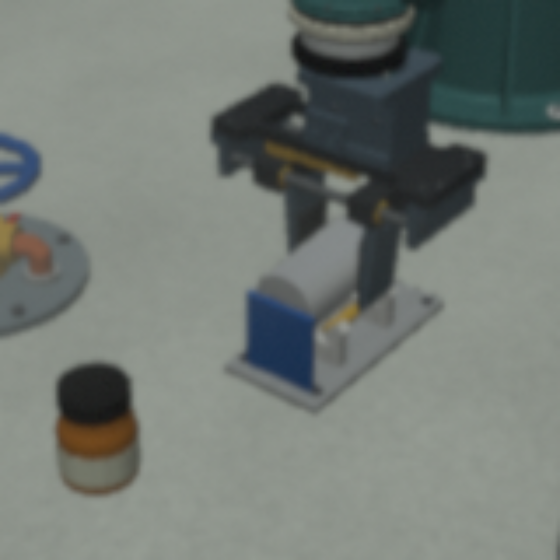

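No contact yet; lower in small steps.

```bash
python3 -m inch '[{"fingers":0,"x":2,"y":0,"z":0,"yaw":0},{"fingers":0,"x":2,"y":0,"z":0,"yaw":0},{"fingers":0,"x":1,"y":0,"z":0,"yaw":0},{"fingers":0,"x":0,"y":0,"z":0,"yaw":0},{"fingers":0,"x":0,"y":0,"z":0,"yaw":0}]'; python3 -m inch '[{"fingers":0,"x":1,"y":0,"z":0,"yaw":0},{"fingers":0,"x":1,"y":0,"z":0,"yaw":0},{"fingers":0,"x":0,"y":0,"z":0,"yaw":0}]'
```

```text
t: 14.67
tcp_pos: [0.4917, 0.0509, 0.0385]
tool_rot: [1.345, 1.116, -1.345]
wrist_force: [-0.8, -0.1, -1.2]
opening: 0.0493
t: 14.92
tcp_pos: [0.4918, 0.0509, 0.0365]
tool_rot: [1.345, 1.115, -1.345]
wrist_force: [-0.4, 0.7, -1.5]
opening: 0.0495
```

```bash
python3 -m inch '[{"fingers":0,"x":1,"y":0,"z":0,"yaw":0},{"fingers":0,"x":1,"y":0,"z":0,"yaw":0},{"fingers":0,"x":0,"y":0,"z":0,"yaw":0}]'; python3 -m inch '[{"fingers":0,"x":1,"y":0,"z":0,"yaw":0},{"fingers":0,"x":1,"y":0,"z":0,"yaw":0},{"fingers":0,"x":0,"y":0,"z":0,"yaw":0}]'
python3 - <<'E'
from h import *
p=snapshot('scene');i=p['pixels'][:,:,::-1][130:290,200:360]; cv2.imwrite('pics/s17c.png',cv2.resize(i,None,fx=3.5,fy=3.5))
E
```

```text
t: 15.17
tcp_pos: [0.4919, 0.051, 0.0346]
tool_rot: [1.345, 1.115, -1.345]
wrist_force: [-0.4, 1.0, 0.6]
opening: 0.0492
t: 15.42
tcp_pos: [0.4921, 0.0513, 0.0329]
tool_rot: [1.345, 1.115, -1.344]
wrist_force: [-2.3, 7.1, 9.0]
opening: 0.0494
```

View pics/s17c.png

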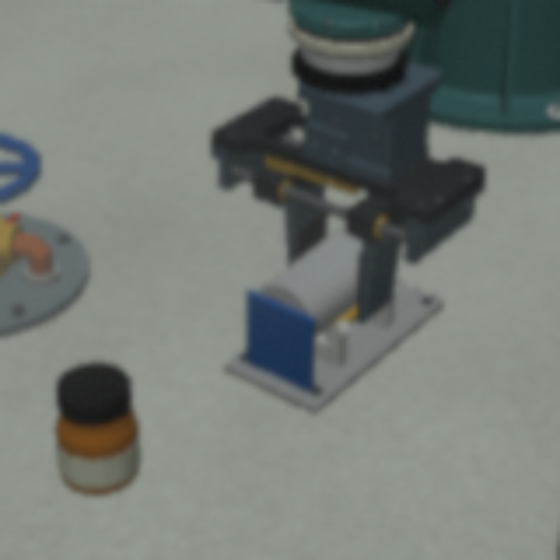

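```bash
python3 -m inch '[{"fingers":0.7,"x":0,"y":0,"z":0,"yaw":0},{"fingers":0.8,"x":0,"y":0,"z":0,"yaw":0},{"fingers":1,"x":0,"y":0,"z":0,"yaw":0},{"fingers":1,"x":0,"y":0,"z":0,"yaw":0},{"fingers":1,"x":0,"y":0,"z":0,"yaw":0},{"fingers":1,"x":-20,"y":0,"z":0,"yaw":0},{"fingers":1,"x":-40,"y":0,"z":0,"yaw":0},{"fingers":1,"x":-40,"y":0,"z":0,"yaw":0},{"fingers":1,"x":-40,"y":0,"z":0,"yaw":0},{"fingers":1,"x":-40,"y":0,"z":0,"yaw":0},{"fingers":1,"x":-40,"y":0,"z":0,"yaw":0},{"fingers":1,"x":0,"y":-20,"z":0,"yaw":0},{"fingers":1,"x":0,"y":0,"z":0,"yaw":0},{"fingers":1,"x":0,"y":0,"z":0,"yaw":0}]'
python3 - <<'E'
from h import *
p=snapshot('scene');i=p['pixels'][:,:,::-1][130:290,200:360]; cv2.imwrite('pics/s18c.png',cv2.resize(i,None,fx=3.5,fy=3.5))
p=snapshot('wrist');save(p,'w18');import pickle;pickle.dump(p,open('w18.pkl','wb'))
E
```

```text
t: 16.63
tcp_pos: [0.4718, 0.0546, 0.2527]
tool_rot: [1.345, 1.115, -1.344]
wrist_force: [-0.3, 0.6, -0.2]
opening: 0.0913
```

View pics/s18c.png

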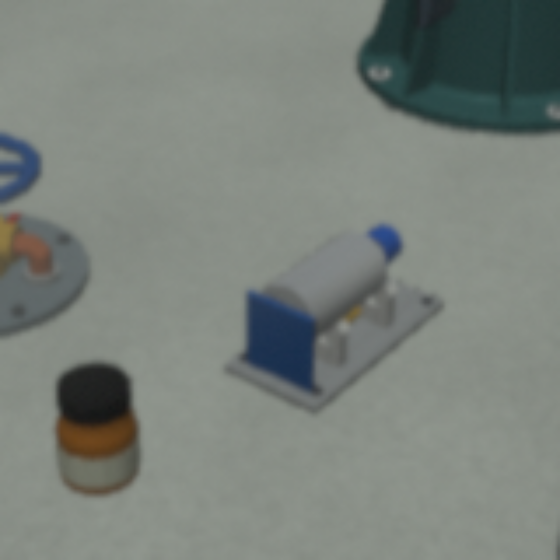

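View pics/w18.png

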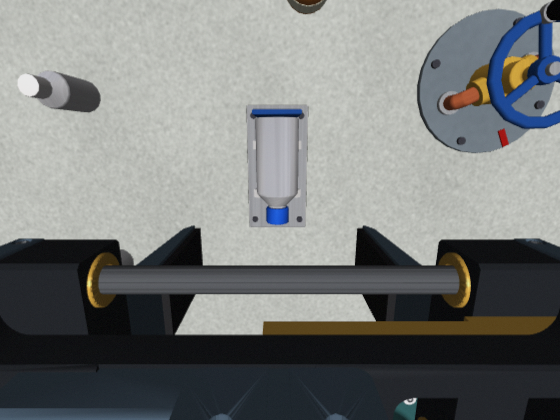

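Run:
```python
from h import *
import pickle; p=pickle.load(open('w18.pkl','rb'))
O=np.array([.4905,.0512]);u=np.array([-.9825,.186]);w=np.array([.186,.9825])
for (a,b,z) in ((277,222.5,.062),(278,117,.08),(277,206,.069)):
    X=onplane(p,a,b,z)[:2]-O; print(X@u,X@w)
i=p['pixels'][:,:,::-1][95:235,235:320]; cv2.imwrite('pics/w18c.png',cv2.resize(i,None,fx=4,fy=4))
print(go([.600,-.2231,.25]), tool()[0]['q'])
```

```text
0.05498014275258935 0.0004181837180911519
-0.06789315744078603 -0.0008476749622275958
0.03256244584043149 0.0003677823378761048
[  1.7 177.1 249.1] [ 6.58959028e-02 -3.69020833e-02  2.15165139e+00 -9.73658582e-06
  1.02803445e+00  1.82281823e+00]
```

View pics/w18c.png

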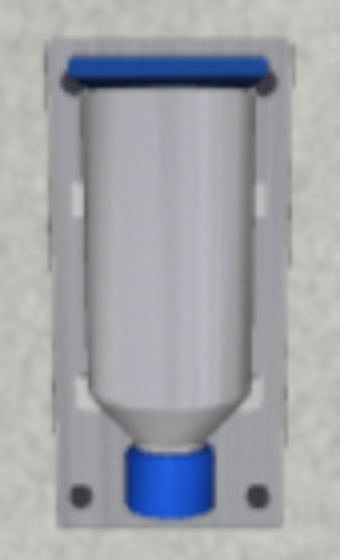

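```bash
python3 -m inch '[{"fingers":1,"x":-5,"y":12,"z":28,"yaw":0},{"fingers":1,"x":-5,"y":12,"z":32,"yaw":0},{"fingers":1,"x":-5,"y":12,"z":32,"yaw":0},{"fingers":1,"x":-5,"y":12,"z":32,"yaw":0},{"fingers":1,"x":-5,"y":12,"z":32,"yaw":0},{"fingers":1,"x":-5,"y":12,"z":32,"yaw":0},{"fingers":1,"x":-5,"y":12,"z":32,"yaw":0},{"fingers":1,"x":-5,"y":12,"z":30,"yaw":0},{"fingers":1,"x":0,"y":0,"z":0,"yaw":0},{"fingers":1,"x":0,"y":0,"z":0,"yaw":0}]'
python3 - <<'E'
from h import *
p=snapshot('wrist');save(p,'w19');import pickle;pickle.dump(p,open('w19.pkl','wb'))
i=p['pixels'][:,:,::-1][20:245,170:400]; cv2.imwrite('pics/w19c.png',cv2.resize(i,None,fx=2.6,fy=2.6,interpolation=cv2.INTER_CUBIC))
for o in ['valve_base','handle','valve']:
    for r in trace(p,o)[:2]: print(o,r['confidence'],r['box'])
E
```

```text
t: 17.57
tcp_pos: [0.5203, -0.2104, 0.2913]
tool_rot: [1.346, 1.116, -1.348]
wrist_force: [-0.1, 0.3, 0.3]
opening: 0.0912
valve_base 0.94 [227.6, 98.0, 342.9, 216.8]
valve_base 0.31 [66.1, 174.8, 146.9, 263.4]
handle 0.87 [268.6, 106.0, 289.5, 131.6]
valve 0.88 [241.3, 106.7, 335.1, 211.4]
```

View pics/w19c.png

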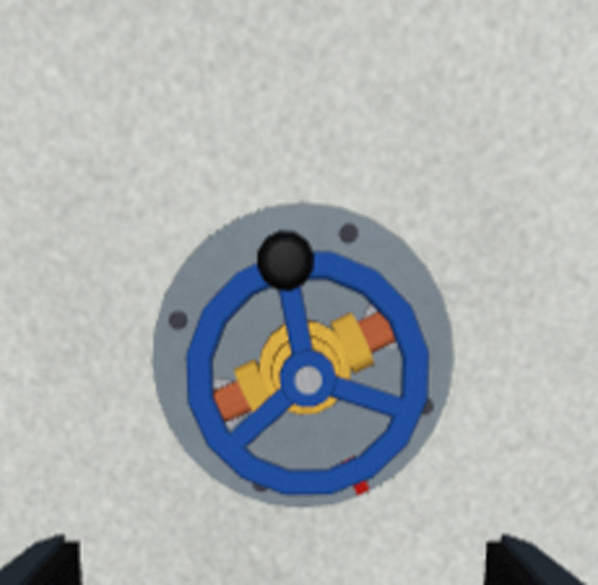

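Run:
```python
from h import *
import pickle; p=pickle.load(open('w19.pkl','rb'))
f=lambda u,v:(170+u/2.6,20+v/2.6)
h=onplane(p,*f(285,260),.158);hub=onplane(p,*f(308,379),.106);red=onplane(p,*f(362,488),.01)
# wheel outer ellipse at centreline .096 : outer extremes
pts=[onplane(p,*f(u,v),.098) for u,v in((187,372),(429,372),(308,496),(308,250),(222,458),(394,458),(395,290))]
A=np.array([[2*a[0],2*a[1],1] for a in pts]);b=np.array([a[0]**2+a[1]**2 for a in pts]);c=np.linalg.lstsq(A,b,rcond=None)[0]
pts2=[onplane(p,*f(u,v),.01) for u,v in((152,355),(454,355),(303,203),(303,507),(195,465),(412,250),(195,250))]
A=np.array([[2*a[0],2*a[1],1] for a in pts2]);b=np.array([a[0]**2+a[1]**2 for a in pts2]);c2=np.linalg.lstsq(A,b,rcond=None)[0]
r=lambda c:np.sqrt(c[2]+c[0]**2+c[1]**2)
print('handle',h,'hub',hub,'red',red,'\nwheel',c[:2],r(c),'flange',c2[:2],r(c2))
S=(c2[:2]+c[:2]+hub[:2])/3;print(S)
d=h[:2]-S;e=red[:2]-S
print(np.linalg.norm(d),np.degrees(np.arctan2(d[1],d[0])),np.linalg.norm(e),np.degrees(np.arctan2(e[1],e[0])))
```

```text
handle [ 0.60022206 -0.22790544  0.158     ] hub [ 0.55059669 -0.2290389   0.106     ] red [ 0.47235273 -0.24984507  0.01      ] 
wheel [ 0.55032933 -0.22919497] 0.054899919713248806 flange [ 0.55004048 -0.22891374] 0.08457625983578457
[ 0.55032217 -0.2290492 ]
0.049913003744974316 1.3130517636253418 0.08069511419005375 -165.06582460954843
```

Run:
```python
from h import *
print(go([.6003,-.2279,.117]),tool()[0]['q'],tool()[1].round(4))
```

```text
[174.8  82.8   4.8] [-4.22108883e-01  6.94663262e-02  1.96466812e+00  7.36704730e-05
  1.10872115e+00  1.33393262e+00] [[-1.100e-03  9.829e-01 -1.842e-01]
 [ 6.000e-04 -1.842e-01 -9.829e-01]
 [-1.000e+00 -1.200e-03 -4.000e-04]]
```

```bash
python3 -m inch '[{"fingers":1,"x":0,"y":28,"z":2,"yaw":0},{"fingers":1,"x":0,"y":30,"z":2,"yaw":0},{"fingers":1,"x":0,"y":25,"z":1,"yaw":0},{"fingers":1,"x":30,"y":0,"z":0,"yaw":0},{"fingers":1,"x":35,"y":0,"z":0,"yaw":0},{"fingers":1,"x":35,"y":0,"z":0,"yaw":0},{"fingers":1,"x":0,"y":0,"z":0,"yaw":0},{"fingers":1,"x":0,"y":0,"z":0,"yaw":0}]'
python3 - <<'E'
from h import *
print(go([.6003,-.2279,.117]))
p=snapshot('wrist');save(p,'w20')
E
```

```text
t: 18.43
tcp_pos: [0.6002, -0.228, 0.1917]
tool_rot: [1.343, 1.119, -1.346]
wrist_force: [0.9, -0.5, 0.8]
opening: 0.0915
[74.7  0.4 -0. ]
```

View pics/w20.png

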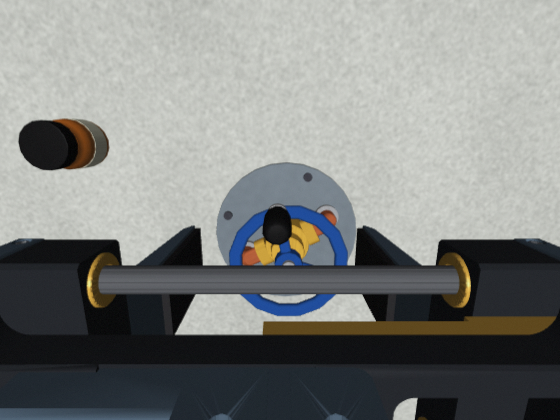

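```bash
python3 -m inch '[{"fingers":1,"x":25,"y":0,"z":0,"yaw":0},{"fingers":1,"x":30,"y":0,"z":0,"yaw":0},{"fingers":1,"x":20,"y":0,"z":0,"yaw":0},{"fingers":0.6,"x":0,"y":0,"z":0,"yaw":0},{"fingers":0.3,"x":0,"y":0,"z":0,"yaw":0},{"fingers":0,"x":0,"y":0,"z":0,"yaw":0},{"fingers":0,"x":0,"y":0,"z":0,"yaw":0},{"fingers":0,"x":0,"y":0,"z":0,"yaw":0},{"fingers":0,"x":0,"y":0,"z":0,"yaw":0},{"fingers":0,"x":0,"y":0,"z":0,"yaw":0},{"fingers":0,"x":0,"y":0,"z":0,"yaw":0},{"fingers":0,"x":0,"y":0,"z":0,"yaw":0}]'
cat > rows.py <<'E'
from h import *
import sys
S=np.array([.5503,-.2290])
def plan(a0,a1,n,r=.05):
    s,R,t=tool(); A=np.radians(np.linspace(a0,a1,n+1)); P=np.c_[S[0]+r*np.cos(A),S[1]+r*np.sin(A),np.full(n+1,.117)]
    D=np.diff(P,axis=0)@R*1000; first=R.T@(P[0]-t)*1000
    print('first',first.round(1)); 
    for a,d in zip(np.degrees(A[1:]),D): print(round(a,1),'y %.1f z %.1f'%(d[1],d[2]))
def where():
    s,R,t=tool(); d=t[:2]-S; return np.degrees(np.arctan2(d[1],d[0])),np.linalg.norm(d),t[2]
E
python3 - <<'E'
from rows import *
print(where()); plan(1.3,-164.7,14)
E
```

```text
t: 19.48
tcp_pos: [0.6009, -0.2291, 0.1178]
tool_rot: [1.345, 1.115, -1.345]
wrist_force: [0.4, -0.6, 0.5]
opening: 0.0342
(np.float64(-0.16275976757753674), np.float64(0.05061365362064589), np.float64(0.11775494241024284))
first [ 0.8 -0.9 -1.1]
-10.6 y 1.1 z 10.3
-22.4 y -1.0 z 10.3
-34.3 y -3.1 z 9.8
-46.1 y -5.1 z 9.0
-58.0 y -6.8 z 7.7
-69.8 y -8.3 z 6.2
-81.7 y -9.4 z 4.3
-93.6 y -10.1 z 2.3
-105.4 y -10.3 z 0.2
-117.3 y -10.1 z -1.9
-129.1 y -9.5 z -4.0
-141.0 y -8.5 z -5.8
-152.8 y -7.1 z -7.5
-164.7 y -5.5 z -8.8
```

```bash
python3 -m inch '[{"fingers":0,"x":0,"y":0,"z":0,"yaw":0},{"fingers":0,"x":0,"y":0,"z":0,"yaw":0},{"fingers":0,"x":0,"y":0,"z":0,"yaw":0},{"fingers":0,"x":0,"y":0,"z":0,"yaw":0},{"fingers":0,"x":0,"y":0,"z":0,"yaw":0}]'; python3 -c "
from rows import *
print(where())"
```

```text
t: 19.9
tcp_pos: [0.601, -0.229, 0.1176]
tool_rot: [1.345, 1.115, -1.345]
wrist_force: [0.8, 1.7, 0.7]
opening: 0.0208
(np.float64(-0.02175238721522363), np.float64(0.05066622004274553), np.float64(0.11764108225149894))
```

```bash
python3 -m inch '[{"fingers":0,"x":0,"y":1.1,"z":10.3,"yaw":0},{"fingers":0,"x":0,"y":-1,"z":10.3,"yaw":0},{"fingers":0,"x":0,"y":-3.1,"z":9.8,"yaw":0},{"fingers":0,"x":0,"y":-5.1,"z":9,"yaw":0},{"fingers":0,"x":0,"y":-6.8,"z":7.7,"yaw":0},{"fingers":0,"x":0,"y":-8.3,"z":6.2,"yaw":0},{"fingers":0,"x":0,"y":-9.4,"z":4.3,"yaw":0},{"fingers":0,"x":0,"y":0,"z":0,"yaw":0}]'; python3 -c "
from rows import *
print(where(),tool()[0]['torque']); plan(-83,-158,7)"
```

```text
t: 20.57
tcp_pos: [0.5561, -0.2779, 0.1175]
tool_rot: [1.347, 1.12, -1.347]
wrist_force: [-5.3, 19.2, 8.3]
opening: 0.0212
(np.float64(-83.21961344561103), np.float64(0.049197227055414586), np.float64(0.11747328575650215)) [ 3.7428839   0.81106602 -0.03264781]
first [0.5 0.4 0.7]
-93.7 y -9.1 z 2.0
-104.4 y -9.3 z 0.3
-115.1 y -9.2 z -1.5
-125.9 y -8.8 z -3.2
-136.6 y -8.0 z -4.7
-147.3 y -7.0 z -6.1
-158.0 y -5.8 z -7.3
```

```bash
python3 -m inch '[{"fingers":0,"x":0,"y":-9.1,"z":1,"yaw":0},{"fingers":0,"x":0,"y":-9.3,"z":-0.3,"yaw":0},{"fingers":0,"x":0,"y":-9.2,"z":-1.5,"yaw":0},{"fingers":0,"x":0,"y":-8.8,"z":-3.2,"yaw":0},{"fingers":0,"x":0,"y":-8,"z":-4.7,"yaw":0},{"fingers":0,"x":0,"y":-7,"z":-6.1,"yaw":0},{"fingers":0,"x":0,"y":0,"z":0,"yaw":0}]'; python3 -c "
from rows import *
print(where(),tool()[0]['torque']); plan(where()[0],-166,4)"
```

```text
t: 21.15
tcp_pos: [0.5089, -0.2546, 0.1176]
tool_rot: [1.344, 1.117, -1.346]
wrist_force: [-5.5, -1.2, 1.1]
opening: 0.0213
(np.float64(-148.29091850644946), np.float64(0.04861421290916946), np.float64(0.11760916644408263)) [-0.21403208  1.24691686  0.05402   ]
first [ 0.6 -1.   0.9]
-152.7 y -2.5 z -3.0
-157.1 y -2.3 z -3.1
-161.6 y -2.0 z -3.3
-166.0 y -1.7 z -3.4
```

```bash
python3 -m inch '[{"fingers":0,"x":0,"y":-3,"z":-2.8,"yaw":0},{"fingers":0,"x":0,"y":-2.6,"z":-3.1,"yaw":0},{"fingers":0,"x":0,"y":-2.1,"z":-3.3,"yaw":0},{"fingers":0,"x":0,"y":0,"z":0,"yaw":0}]'; python3 -c "
from rows import *
print(where(),tool()[0]['torque'])"; python3 -m inch '[{"fingers":0,"x":0,"y":-1.1,"z":-2,"yaw":0},{"fingers":0,"x":0,"y":-1,"z":-2,"yaw":0},{"fingers":0,"x":0,"y":0,"z":0,"yaw":0},{"fingers":0,"x":0,"y":0,"z":0,"yaw":0}]'; python3 -c "
from rows import *
print(where(),tool()[0]['torque'])"
```

```text
t: 21.48
tcp_pos: [0.504, -0.2446, 0.1176]
tool_rot: [1.344, 1.117, -1.345]
wrist_force: [-6.1, -0.2, 3.1]
opening: 0.021
(np.float64(-161.3568779649631), np.float64(0.04884994138581924), np.float64(0.1175687253290922)) [ 0.07518046  1.04231132 -0.02236958]
t: 21.82
tcp_pos: [0.5028, -0.2406, 0.1175]
tool_rot: [1.344, 1.117, -1.346]
wrist_force: [-6.0, -1.4, 3.8]
opening: 0.0211
(np.float64(-166.25992207467965), np.float64(0.04891180493374317), np.float64(0.11754857977354011)) [-0.09018964  1.14723018 -0.0030415 ]
```

```bash
python3 -m inch '[{"fingers":0,"x":0,"y":-0.6,"z":-1.5,"yaw":0},{"fingers":0,"x":0,"y":-0.3,"z":-1.5,"yaw":0},{"fingers":0,"x":0,"y":0,"z":0,"yaw":0},{"fingers":0,"x":0,"y":0,"z":0,"yaw":0}]'; python3 -c "
from rows import *
print(where(),tool()[0]['torque'])"; python3 -m inch '[{"fingers":0,"x":0,"y":0,"z":-1.5,"yaw":0},{"fingers":0,"x":0,"y":0,"z":-1,"yaw":0},{"fingers":0,"x":0,"y":0,"z":0,"yaw":0},{"fingers":0,"x":0,"y":0,"z":0,"yaw":0}]'; python3 -c "
from rows import *
print(where(),tool()[0]['torque'])"
```

```text
t: 22.15
tcp_pos: [0.5029, -0.2399, 0.1177]
tool_rot: [1.341, 1.113, -1.345]
wrist_force: [-8.1, -25.9, -4.7]
opening: 0.0215
(np.float64(-167.06131258157762), np.float64(0.04868169515963081), np.float64(0.1177473011683059)) [-4.5822131   1.59181344 -0.03415328]
t: 22.48
tcp_pos: [0.5033, -0.2394, 0.1179]
tool_rot: [1.339, 1.111, -1.346]
wrist_force: [-13.1, -44.9, -7.3]
opening: 0.0213
(np.float64(-167.5610361435518), np.float64(0.04811347970672614), np.float64(0.11794227483624278)) [-8.05648033  2.35141555 -0.06866387]
```

```bash
python3 -m inch '[{"fingers":0,"x":0,"y":0,"z":2,"yaw":0},{"fingers":0,"x":0,"y":0,"z":2,"yaw":0},{"fingers":0,"x":0,"y":0,"z":0,"yaw":0},{"fingers":0,"x":0,"y":0,"z":0,"yaw":0}]'; sed -i 's/^S=.*/S=np.array([.5508,-.2278])/' rows.py
python3 - <<'E'
from rows import *
print(where(),tool()[0]['wrist_force']); plan(where()[0],where()[0]+180,12)
p=snapshot('scene');i=p['pixels'][:,:,::-1][110:270,140:340]; cv2.imwrite('pics/s21c.png',cv2.resize(i,None,fx=3.5,fy=3.5))
E
```

```text
t: 22.82
tcp_pos: [0.503, -0.2401, 0.1178]
tool_rot: [1.344, 1.114, -1.345]
wrist_force: [-2.0, -13.7, -1.3]
opening: 0.0211
(np.float64(-165.5502591926963), np.float64(0.049356956664891836), np.float64(0.11782290191918546)) [ -2.03148386 -13.68893474  -1.34388458]
first [ 0.8 -0.6  0.3]
-150.6 y 7.0 z 11.0
-135.6 y 9.6 z 8.8
-120.6 y 11.6 z 6.0
-105.6 y 12.7 z 2.8
-90.6 y 13.0 z -0.6
-75.6 y 12.4 z -3.9
-60.6 y 11.0 z -7.0
-45.6 y 8.8 z -9.6
-30.6 y 6.0 z -11.6
-15.6 y 2.8 z -12.7
-0.6 y -0.6 z -13.0
14.4 y -3.9 z -12.4
```

View pics/s21c.png

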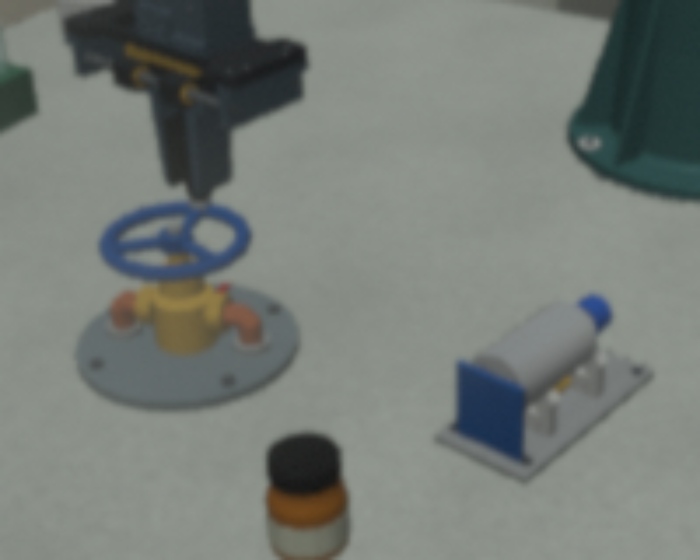

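```bash
python3 -m inch '[{"fingers":0,"x":0,"y":7,"z":12,"yaw":0},{"fingers":0,"x":0,"y":9.6,"z":8.8,"yaw":0},{"fingers":0,"x":0,"y":11.6,"z":6,"yaw":0},{"fingers":0,"x":0,"y":12.7,"z":2.8,"yaw":0},{"fingers":0,"x":0,"y":13,"z":-0.6,"yaw":0},{"fingers":0,"x":0,"y":12.4,"z":-3.9,"yaw":0},{"fingers":0,"x":0,"y":11,"z":-7,"yaw":0},{"fingers":0,"x":0,"y":8.8,"z":-9.6,"yaw":0},{"fingers":0,"x":0,"y":6,"z":-11.6,"yaw":0},{"fingers":0,"x":0,"y":2.8,"z":-12.7,"yaw":0},{"fingers":0,"x":0,"y":0,"z":0,"yaw":0}]'
python3 - <<'E'
from rows import *
print(where(),tool()[0]['wrist_force']); plan(-15,180,13)
E
```

```text
t: 23.78
tcp_pos: [0.5999, -0.2397, 0.1177]
tool_rot: [1.345, 1.117, -1.344]
wrist_force: [-2.3, 3.0, 4.2]
opening: 0.0213
(np.float64(-13.660626503787514), np.float64(0.05051784972336732), np.float64(0.11771376436906981)) [-2.33639449  2.98517404  4.17324317]
first [ 0.7 -0.6  1.1]
0.0 y -0.7 z -13.0
15.0 y -4.1 z -12.4
30.0 y -7.1 z -10.9
45.0 y -9.7 z -8.7
60.0 y -11.6 z -5.9
75.0 y -12.8 z -2.7
90.0 y -13.0 z 0.7
105.0 y -12.4 z 4.1
120.0 y -10.9 z 7.1
135.0 y -8.7 z 9.7
150.0 y -5.9 z 11.6
165.0 y -2.7 z 12.8
180.0 y 0.7 z 13.0
```

```bash
python3 -m inch '[{"fingers":0,"x":0,"y":-0.9,"z":-12.4,"yaw":0},{"fingers":0,"x":0,"y":-4.1,"z":-12.4,"yaw":0},{"fingers":0,"x":0,"y":-7.1,"z":-10.9,"yaw":0},{"fingers":0,"x":0,"y":-9.7,"z":-8.7,"yaw":0},{"fingers":0,"x":0,"y":-11.6,"z":-5.9,"yaw":0},{"fingers":0,"x":0,"y":-12.8,"z":-2.7,"yaw":0},{"fingers":0,"x":0,"y":-13,"z":0.7,"yaw":0},{"fingers":0,"x":0,"y":-12.4,"z":4.1,"yaw":0},{"fingers":0,"x":0,"y":-10.9,"z":7.1,"yaw":0},{"fingers":0,"x":0,"y":-8.7,"z":9.7,"yaw":0},{"fingers":0,"x":0,"y":-5.9,"z":11.6,"yaw":0},{"fingers":0,"x":0,"y":-2.7,"z":12.8,"yaw":0},{"fingers":0,"x":0,"y":0.7,"z":13,"yaw":0},{"fingers":0,"x":0,"y":0,"z":0,"yaw":0}]'
python3 - <<'E'
from rows import *
print(where(),tool()[0]['wrist_force']); plan(where()[0],where()[0]+15,1)
E
```

```text
t: 24.95
tcp_pos: [0.5011, -0.2313, 0.1179]
tool_rot: [1.347, 1.111, -1.344]
wrist_force: [12.6, -1.2, -4.9]
opening: 0.021
(np.float64(-175.92027096338927), np.float64(0.049834157261389934), np.float64(0.11788403356540425)) [12.58186683 -1.17502211 -4.86925159]
first [ 0.9 -0.2  0. ]
-160.9 y 5.0 z 12.1
```

```bash
python3 -m inch '[{"fingers":0,"x":0,"y":5.8,"z":12.1,"yaw":0},{"fingers":0,"x":0,"y":7.8,"z":10.5,"yaw":0},{"fingers":0,"x":0,"y":10.2,"z":8.1,"yaw":0},{"fingers":0,"x":0,"y":12,"z":5.1,"yaw":0},{"fingers":0,"x":0,"y":12.9,"z":1.8,"yaw":0},{"fingers":0,"x":0,"y":12.9,"z":-1.6,"yaw":0},{"fingers":0,"x":0,"y":12.1,"z":-4.9,"yaw":0},{"fingers":0,"x":0,"y":10.4,"z":-7.8,"yaw":0},{"fingers":0,"x":0,"y":8,"z":-10.3,"yaw":0},{"fingers":0,"x":0,"y":5.1,"z":-12,"yaw":0},{"fingers":0,"x":0,"y":1.8,"z":-12.9,"yaw":0},{"fingers":0,"x":0,"y":0,"z":0,"yaw":0}]'
python3 - <<'E'
from rows import *
print(where(),tool()[0]['wrist_force']); plan(where()[0],180,12)
E
```

```text
t: 25.95
tcp_pos: [0.6005, -0.2352, 0.1179]
tool_rot: [1.345, 1.115, -1.344]
wrist_force: [6.5, 1.5, -1.1]
opening: 0.0211
(np.float64(-8.514029200567927), np.float64(0.05023120457096686), np.float64(0.11788510045642211)) [ 6.51042907  1.49333323 -1.08591759]
first [ 0.9 -0.2  0. ]
7.2 y -2.4 z -13.5
22.9 y -5.9 z -12.3
38.6 y -9.0 z -10.3
54.3 y -11.5 z -7.4
70.0 y -13.1 z -4.0
85.7 y -13.7 z -0.4
101.5 y -13.2 z 3.4
117.2 y -11.8 z 6.8
132.9 y -9.6 z 9.8
148.6 y -6.5 z 12.0
164.3 y -3.1 z 13.3
180.0 y 0.7 z 13.7
```

```bash
python3 -m inch '[{"fingers":0,"x":0,"y":-2.2,"z":-13.5,"yaw":0},{"fingers":0,"x":0,"y":-5.9,"z":-12.3,"yaw":0},{"fingers":0,"x":0,"y":-9,"z":-10.3,"yaw":0},{"fingers":0,"x":0,"y":-11.5,"z":-7.4,"yaw":0},{"fingers":0,"x":0,"y":-13.1,"z":-4,"yaw":0},{"fingers":0,"x":0,"y":-13.7,"z":-0.4,"yaw":0},{"fingers":0,"x":0,"y":-13.2,"z":3.4,"yaw":0},{"fingers":0,"x":0,"y":-11.8,"z":6.8,"yaw":0},{"fingers":0,"x":0,"y":-9.6,"z":9.8,"yaw":0},{"fingers":0,"x":0,"y":-6.5,"z":12,"yaw":0},{"fingers":0,"x":0,"y":-2.8,"z":13,"yaw":0},{"fingers":0,"x":0,"y":0,"z":0,"yaw":0},{"fingers":0,"x":0,"y":0,"z":0,"yaw":0}]'
python3 - <<'E'
from rows import *
print(where(),tool()[0]['wrist_force']); print(go([.5022,-.2408,.117])); plan(where()[0],194.5,3)
E
```

```text
t: 27.03
tcp_pos: [0.5024, -0.2164, 0.1178]
tool_rot: [1.346, 1.113, -1.346]
wrist_force: [3.5, -3.2, 0.5]
opening: 0.0211
(np.float64(166.6990762421614), np.float64(0.04972519680916984), np.float64(0.11782083989886404)) [ 3.53395629 -3.21319789  0.53385387]
[ 0.8  4.4 24. ]
first [ 0.8 -0.3 -0. ]
176.0 y 0.3 z 8.1
185.2 y 1.6 z 7.9
194.5 y 2.8 z 7.6
```

```bash
python3 -m inch '[{"fingers":0,"x":0,"y":0.4,"z":8.1,"yaw":0},{"fingers":0,"x":0,"y":1.6,"z":7.9,"yaw":0},{"fingers":0,"x":0,"y":2.6,"z":7.6,"yaw":0},{"fingers":0,"x":0,"y":0,"z":0,"yaw":0},{"fingers":0,"x":0,"y":0,"z":0,"yaw":0},{"fingers":0,"x":0,"y":0,"z":0,"yaw":0}]'
python3 - <<'E'
from rows import *
print(where(),tool()[0]['wrist_force'],tool()[0]['joint_vel'].round(3))
p=snapshot('scene');i=p['pixels'][:,:,::-1][110:270,140:340]; cv2.imwrite('pics/s22c.png',cv2.resize(i,None,fx=3.5,fy=3.5))
p=snapshot('top');i=p['pixels'][:,:,::-1][110:290,90:430]; cv2.imwrite('pics/t22c.png',cv2.resize(i,None,fx=2.2,fy=2.2))
p=snapshot('wrist');save(p,'w22')
E
```

```text
t: 27.53
tcp_pos: [0.5025, -0.239, 0.1177]
tool_rot: [1.344, 1.115, -1.346]
wrist_force: [-1.2, -2.9, 6.6]
opening: 0.0212
(np.float64(-166.92253690228668), np.float64(0.049559400890876404), np.float64(0.11773590648027182)) [-1.16943612 -2.86284371  6.57369297] [ 0.005 -0.002  0.003  0.001 -0.     0.001]
```

View pics/s22c.png

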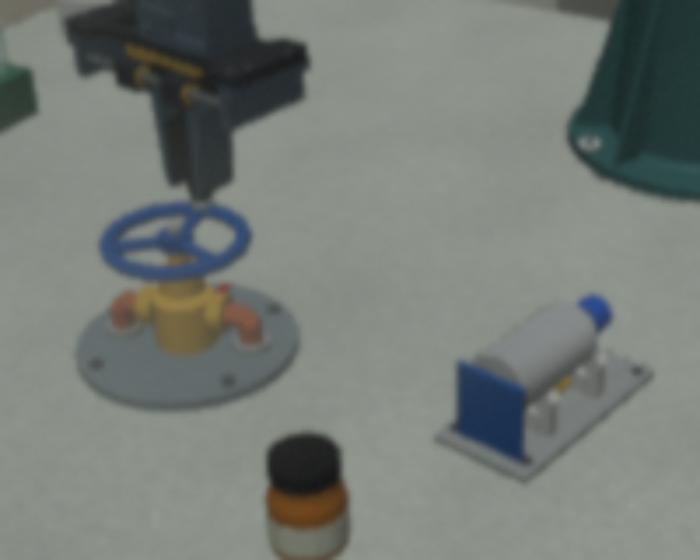

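View pics/t22c.png

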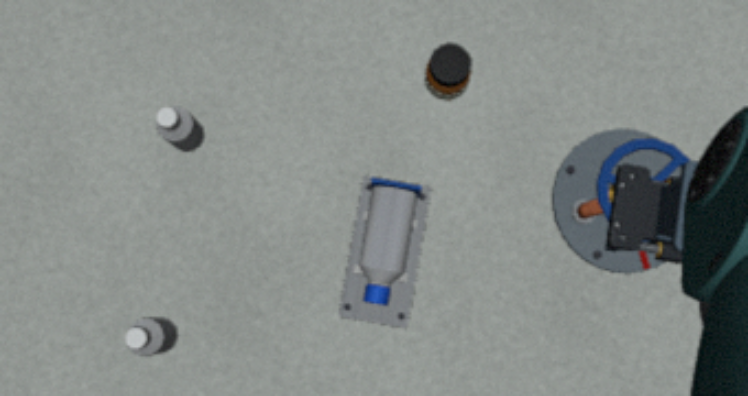

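View pics/w22.png

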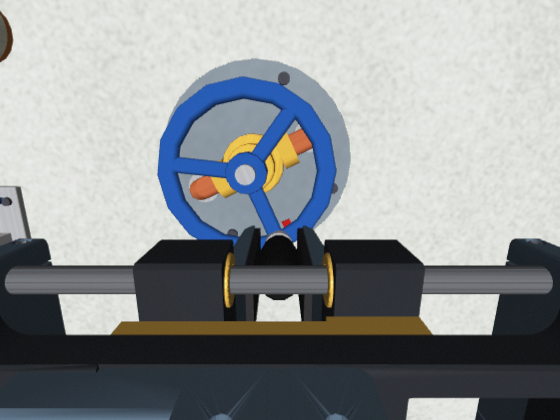

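```bash
python3 -m inch '[{"fingers":0,"x":0,"y":0.3,"z":1.7,"yaw":0},{"fingers":0,"x":0,"y":0,"z":0,"yaw":0},{"fingers":0,"x":0,"y":0,"z":0,"yaw":0},{"fingers":0,"x":0,"y":0,"z":0,"yaw":0},{"fingers":0,"x":0,"y":0,"z":0,"yaw":0},{"fingers":0,"x":0,"y":0,"z":0,"yaw":0}]'
python3 - <<'E'
from rows import *
print(where(),tool()[0]['wrist_force'],tool()[0]['joint_vel'].round(3),tool()[0]['opening'])
p=snapshot('top')
for o in ['small_a','jar','bottle']:
    for r in trace(p,o)[:2]: print(o,r['confidence'],r['box'])
E
```

```text
t: 28.18
tcp_pos: [0.5027, -0.2402, 0.1177]
tool_rot: [1.345, 1.115, -1.345]
wrist_force: [1.3, 0.5, 5.6]
opening: 0.0216
(np.float64(-165.5114653737401), np.float64(0.049634719296296925), np.float64(0.11774583670811901)) [1.3042761  0.48738943 5.64351299] [-0.002  0.001 -0.     0.     0.     0.   ] 0.021590867989797733
small_a 0.78 [160.0, 159.8, 182.5, 174.7]
small_a 0.68 [146.9, 255.3, 169.4, 271.0]
jar 0.93 [279.9, 131.5, 305.6, 153.0]
bottle 0.59 [252.5, 193.8, 279.4, 247.6]
```

Bystanders are where they started, the bottle lies in the cradle, and the valve is still and gripped. Handing in.

```bash
python3 -c "
from rig import order
print(order.hand_in())"
```

```text
the job is handed in; nothing more can be done
None
```

The job is handed in at about 28 s; the hand-in gave no verdict.

- **Bottle:** I gripped it upright and tipped it level over the top of the end plate. I then laid it in the V-saddles with its foot to the blue plate and let go. The pictures show it lying straight, about 10 mm towards the plate from its ideal place (limit 22 mm).
- **Valve:** I closed it by the crank handle to the stop, where about 45 N built up with no real motion. I then backed it off two turns. The final tool position matches the one at the stop to within about 1 mm (roughly 1°). The handle stands at the red mark, still gripped (opening 21.6 mm), and the arm is still. Grip force on the handle was not measured directly.
- **Bystanders:** The two small bottles and the jar show up within a few pixels of where they started, and all still stand.

**Disagreements:**
- The description says the cradle's +x axis runs towards the robot's left. All three cameras show the cap end pointing towards the robot base, about 169° from world +x, so I followed the images.
- The valve's stop came about 1–2° past the angle I read from the red mark, so I counted the two turns from the felt stop.

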